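Load and lock the dish shaker

ROBOT

A 6-joint arm with a two-finger parallel gripper is mounted at the origin on a cart in front of the work surface, level with it; the furniture and walls round the work are solid. World frame = base frame: x ahead of the robot, y to its left, z up, the work surface at z = 0. Lengths are in m, angles in rad, forces in N, time in s.
With the tool pointing down it reaches from about 0.25 to 0.725 m from the base axis. Payload 4 kg.
Tool frame: the origin (TCP) lies midway between the tips of the shut fingers; the grasp point (between the pads) lies bot.pinch_z behind it (bot.pinch_z is the distance from the TCP to the grasp point, in m); z points along the fingers, y is the line along which they close (so a half turn about z gives the same grasp; the last joint's range is limited). The gripper opens to 85 mm and grips with 20 to 120 N. Pads are 22 mm wide; open, the fingers measure 114 mm over their backs; the gripper's body (76 mm by 85 mm) begins 54 mm behind the grasp point. The pads swing forward as they close: fully open they stand 13 mm farther back than shut.
Start: joints at [1.225, 0.241, 0.005, 1.335, 0, 1.571], TCP at [0.169, 0.47, 0.231] pointing down, gripper open.
Joint ranges: [-2.72, 2.72], [-1.05, 1.87], [-1.09, 1.28], [-1.99, 2.15], [-1.42, 1.44], [-3.14, 3.14]. Speed limits (rad/s): [2.79, 2.79, 3.14, 3.14, 3.14, 3.14].

INTERFACE

Orientations are given as a unit quaternion [x, y, z, w].
In Python, from workcell import bot, optics, get_obs gives the robot as it stands (bot), with the cameras (optics) and the readings as plain functions.
- The arm moves only by the shell command python3 jog.py 'ROWS'. ROWS is a JSON list of rows, 1 to 10 of them, each an object with the fields drx, dry, drz (a rotation vector in normalised numbers (1 is pi rad)), tx, ty, tz (the shift in a scale on which 1.0 is 0.8 m), aperture (the finger opening in m); a field left out counts as zero (the opening has to be given); each row is the pose to reach, as a shift and turn from the pose commanded when the command began, along the tool's axes at that moment; what a row does not reach only later rows make up. A row lasts 1/8 s, in which the tool goes at most 0.0625 m and 0.188 rad, less where a joint would pass 70% of its speed; a pose out of reach is approached as far as the arm can. The fingers move at their own pace and stop on an object; the grip force is fixed at half the most. Time passes only in rows, so rows that do not move let the fingers close. It prints the time, the measured TCP pose, the force, the opening and the grip force at its end. Input that does not fit is refused with a message, and nothing moves.
- get_obs(): the state, without advancing time (a new reading comes with each control period).
- optics.camera(name): name is "side" or "top" or "wrist"; returns the picture (384x512x3 uint8, red, green, blue); there is no depth.
- optics.calibration(name): a dict with "mtx" (3x3 intrinsics, pixels), "k1" (the pictures are not rectified: a ray, as slopes to the right and down, at radius r is drawn at 1 + k1 r^2 times it, then the intrinsics apply), "R" (3x3) and "t" (3): a world point X has camera coordinates R X + t. Camera axes: x right, y down, z forward; pixel columns grow to the right and rows downward; lengths in m; the calibration is good to about 2 mm. A picture is of the moment at which its call begins: read the wrist's pose just before it. calibration takes no time and is no camera call; for the wrist camera it gives the pose at the moment of the call.
- bot.job_done(): hands the job in; it is judged then, once.
The state is a dict: "clock": time; "joint_pos": joint angles; "joint_vel": joint speeds; "tau": joint torques, N m; "eef_pos": TCP position; "tool_rot": TCP orientation; "ft_force": force on the tool from outside, world axes, zero at the start; "ft_torque": the same for the moment, N m; "grip_width": finger opening in m; "grasp_force": force on a finger pad.
Only numpy, scipy, OpenCV 4.12 (cv2) and the standard library are available. Lean on these libraries where they do the work, as an engineer would, in place of code of your own. Each camera call takes 0.05 s, during which the arm holds its last target. There are 200 camera calls.

TASK

Load the small culture dishes onto the shaker. Its blue hold-down bar is locked by a red wing nut with a left-hand thread: loosen the nut all the way by turning it clockwise, swing the bar well clear to the back, set every small dish upright and centred on a printed ring of its own, then swing the bar fully back over the dishes and tighten the nut again as far as it goes (anticlockwise). Leave the large dish and the glass vials as they stand.

Things in the scene. Friction and masses are not known exactly. Their poses are not given: they have to be found in the camera images.
- shaker: low white bench shaker fixed to the bench, 160 x 300 mm and 42 mm high to the top of its black rubber mat; origin under its centre on the bench, y along the row of three printed rings, x across it (away from the robot at yaw 0), z up. On its centre line stand the hinge post of the bar (at y = -123 mm) and the stud with the nut (at y = +123 mm); there is no rim or lip round the mat
- bay_0 (a point): centre of the printed white ring (65 mm across) nearest the hinge, on the mat top, 42 mm above the bench; the rings are 68 mm apart in a row
- bay_1 (a point): centre of the middle ring, on the mat top
- bay_2 (a point): centre of the ring nearest the nut, on the mat top
- bar (a joint): swing of the blue hold-down bar about its upright hinge, rad: 0 = fully over the row of rings, its fork round the stud (end stop); grows clockwise seen from above, to the back (shaker's +x), to an end stop at 1.5. Stays where left (0.12 N m friction). The nut's collar catches two ears on the fork, so the bar moves only about 0.03 rad until the nut is above about 1.9 rad; the same to swing it back
- bar_hinge (a point): on the bar's hinge axis, at its underside, 63 mm above the bench (top of the bar 71 mm; foam pads reach 3 mm below the underside). The bar is 28 mm wide (50 mm at the fork) and reaches 267 mm from this axis
- bar_handle (a point): grip point on the bar's upright black handle pin, 18 mm in diameter, from 71 to 108 mm above the bench, 157 mm from the hinge axis; the point lies on the pin's axis 96 mm above the bench
- nut (a joint): turn of the red wing nut on the stud, rad: 0 = fully tight (hard stop, where it will turn no further anticlockwise), grows as it is turned CLOCKWISE seen from above, which loosens it (left-hand thread); end stop at 4.2. It rises 2 mm per rad, stays on the stud and stays where it is left (0.06 N m of friction)
- nut_grip (a point): grip point on the nut's axis, in the middle of the wing, 103 mm above the bench when tight; x runs along the wing and turns with the nut. The wing is 48 mm long, 12 mm wide and 24 mm tall, from 15 mm below to 9 mm above this point; below it a steel collar of 32 mm diameter whose top is 23 mm below this point
- dish_0: round lidded culture dish with pink medium, 60 mm across (lid rim 60 mm across from 8 to 15 mm up, 57 mm below that), 15 mm high, 30 g; one of up to three equal small dishes to load; absent in some runs; origin at the centre of its underside, z up through the lid
- dish_1: round lidded culture dish with pink medium, 60 mm across (lid rim 60 mm across from 8 to 15 mm up, 57 mm below that), 15 mm high, 30 g; one of up to three equal small dishes to load; absent in some runs; origin at the centre of its underside, z up through the lid
- dish_2: round lidded culture dish with pink medium, 60 mm across (lid rim 60 mm across from 8 to 15 mm up, 57 mm below that), 15 mm high, 30 g; one of up to three equal small dishes to load; absent in some runs; origin at the centre of its underside, z up through the lid
- large_dish: large culture dish, 98 mm across, 20 mm high, bystander: leave alone; origin at the centre of its underside
- vial_0: glass vial with white cap, 25 mm across, 56 mm high, bystander; origin at the centre of its underside

How it is judged:
On the way, in this order (a step that is already met when the one before it is completed fails the run):
1. the nut is loosened clockwise, more than 3 rad (value of joint nut above 3 rad), for 0.2 s.
2. the bar is swung clear to the back, more than 1.1 rad (value of joint bar above 1.1 rad), for 0.2 s.
3. every small dish present stands centred on a ring while the bar is still clear ((horizontal distance between dish_0 and bay_0 below 0.014 m or horizontal distance between dish_0 and bay_1 below 0.014 m or horizontal distance between dish_0 and bay_2 below 0.014 m) and z of dish_0 in the frame of shaker between 0.036 and 0.048 m and angle between each of dish_0, dish_1, dish_2's own z axis and vertical below 0.12 rad and linear speed of each of dish_0, dish_1, dish_2 below 0.03 m/s and (horizontal distance between dish_1 and bay_0 below 0.014 m or horizontal distance between dish_1 and bay_1 below 0.014 m or horizontal distance between dish_1 and bay_2 below 0.014 m) and z of dish_1 in the frame of shaker between 0.036 and 0.048 m and (horizontal distance between dish_2 and bay_0 below 0.014 m or horizontal distance between dish_2 and bay_1 below 0.014 m or horizontal distance between dish_2 and bay_2 below 0.014 m) and z of dish_2 in the frame of shaker between 0.036 and 0.048 m and value of joint bar above 1 rad), for 0.2 s.
4. the bar is swung back over the dishes (value of joint bar below 0.05 rad), for 0.2 s.
At the end, for the whole second after the job is handed in: every small dish present stands upright and at rest on the mat with its centre within 14 mm of the centre of a ring, the bar is back over them within 0.05 rad, and the nut is tight within 0.4 rad of its stop ((horizontal distance between dish_0 and bay_0 below 0.014 m or horizontal distance between dish_0 and bay_1 below 0.014 m or horizontal distance between dish_0 and bay_2 below 0.014 m) and z of dish_0 in the frame of shaker between 0.036 and 0.048 m and angle between each of dish_0, dish_1, dish_2's own z axis and vertical below 0.12 rad and linear speed of each of dish_0, dish_1, dish_2 below 0.03 m/s and (horizontal distance between dish_1 and bay_0 below 0.014 m or horizontal distance between dish_1 and bay_1 below 0.014 m or horizontal distance between dish_1 and bay_2 below 0.014 m) and z of dish_1 in the frame of shaker between 0.036 and 0.048 m and (horizontal distance between dish_2 and bay_0 below 0.014 m or horizontal distance between dish_2 and bay_1 below 0.014 m or horizontal distance between dish_2 and bay_2 below 0.014 m) and z of dish_2 in the frame of shaker between 0.036 and 0.048 m and value of joint bar below 0.05 rad and value of joint nut below 0.4 rad); the robot touches nothing.
It fails at once if large dish pushed more than 4 cm or tipped over (distance of large_dish from where it was at the start of the episode above 0.04 m or angle between large_dish's own z axis and vertical above 0.5 rad).
It fails at once if vial 0 pushed more than 4 cm or tipped over (distance of vial_0 from where it was at the start of the episode above 0.04 m or angle between vial_0's own z axis and vertical above 0.5 rad).
Of dish_0, dish_1, dish_2 only 2 to 3 are there at a start; the rules pass over those that are not, and their reading is None.
At some moment in a run one of dish_0, dish_1, dish_2 may be knocked a few centimetres aside while the robot is not near it.
Once in a run the grip may slacken for a moment while it holds something.
It also fails if it takes over 210 s, if anything falls off the work surface, if the arm or the gripper's body presses on something with over 40 N, if the wrist force passes 120 N, or if a joint passes its speed limit or range.

## Working session

There is one attempt and no reset: what is moved stays moved. The work goes in short steps, Python scripts to look and compute and a shell command to move; the robot and the scene stay as the last step left them, time stands still between calls to the robot, and variables do not carry over. Pictures are saved under pics/ and viewed, at most 17 in all, crops included, and the job is handed in when it is done.

```bash
ls; mkdir -p pics; python3 - <<'E'
from workcell import bot, optics, get_obs
import cv2,numpy as np
for n in ("top","side"):
    im=optics.camera(n); cv2.imwrite(f"pics/{n}0.png",cv2.resize(im[:,:,::-1],(800,600),interpolation=cv2.INTER_CUBIC))
    c=optics.calibration(n); print(n,c)
o=get_obs();print(o,bot.pinch_z)
E
```

```text
jog.py
pics
workcell.py
top {'mtx': array([[454.04332233,   0.        , 255.01833733],
       [  0.        , 454.04332233, 188.52956083],
       [  0.        ,   0.        ,   1.        ]]), 'k1': -0.1717395036712921, 'R': array([[-0.01854065, -0.9998168 ,  0.00475415],
       [-0.99528304,  0.01800329, -0.09532866],
       [ 0.09522561, -0.00649918, -0.9954345 ]]), 't': array([0.20122462, 0.59763502, 1.02676105])}
side {'mtx': array([[412.57531786,   0.        , 255.459121  ],
       [  0.        , 412.57531786, 190.99494833],
       [  0.        ,   0.        ,   1.        ]]), 'k1': -0.11367256079565209, 'R': array([[ 0.98596473, -0.16546861, -0.02221926],
       [-0.12289636, -0.62924141, -0.7674319 ],
       [ 0.11300461,  0.75939146, -0.64074533]]), 't': array([-0.57063811,  0.28167539,  0.89172775])}
{'clock': 0.1, 'joint_pos': array([ 1.22500963e+00,  2.41340208e-01,  3.86505844e-03,  1.33514546e+00,
       -3.88422756e-06,  1.57078375e+00]), 'joint_vel': array([-4.64758125e-05, -7.66318635e-05,  3.07078865e-03,  2.67254618e-03,
        4.07902678e-04,  1.13212704e-03]), 'tau': array([ 3.46345396e-04, -3.73137259e+01,  2.53010023e+01,  1.08797426e-02,
       -1.67264653e-05,  8.22188866e-06]), 'eef_pos': array([0.16928631, 0.46989547, 0.23050299]), 'tool_rot': array([ 1.72027010e-01,  9.85091811e-01, -8.98875691e-04, -1.55011197e-04]), 'ft_force': array([-0.08029326, -0.70794081, -0.13867363]), 'ft_torque': array([-0.02769832, -0.00628257,  0.01429073]), 'grasp_force': 0.0, 'grip_width': 0.08580059303984611} 0.0187
```

View pics/top0.png

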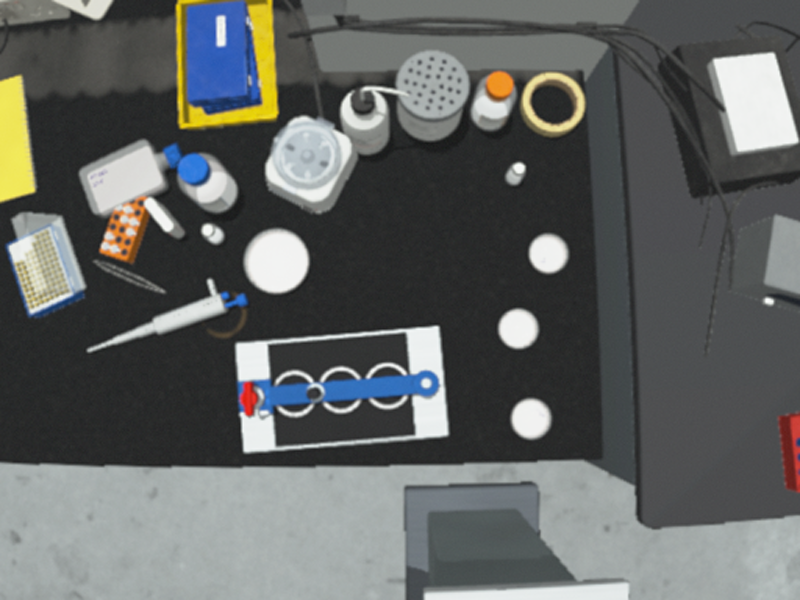

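View pics/side0.png

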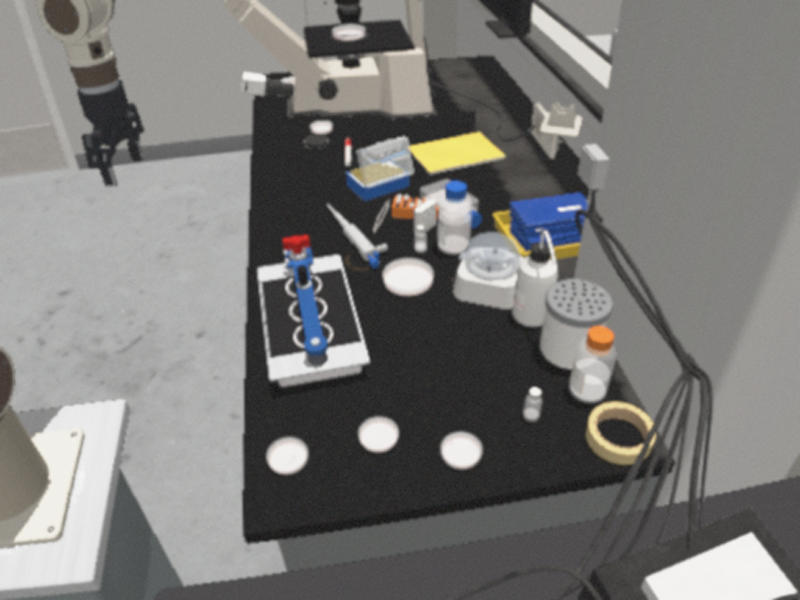

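The top view (800 px scale) shows three dishes at (548,253), (518,328) and (531,418). The nut is at (249,398) with its wing along image vertical, the hinge at (427,383), the handle at (315,393), the large dish at (276,260) and vials at (212,233) and (516,173). The side view shows the same dishes at (461,449), (378,433) and (287,455), the nut top at (296,241), and the hinge at (316,343).

```bash
cat > h.py <<'E'
from workcell import bot, optics, get_obs
import cv2,numpy as np
from scipy.spatial.transform import Rotation as Ro
from scipy.optimize import least_squares
def ray(c,p):
    q=(np.array(p,float)-c["mtx"][:2,2])/c["mtx"][0,0]
    u=cv2.undistortPoints(np.array([[p]],float),c["mtx"],np.array([c["k1"],0,0,0.]))[0,0]
    return -c["R"].T@c["t"], c["R"].T@np.array([u[0],u[1],1])
def atz(c,p,z):
    o,d=ray(c,p); return o+d*(z-o[2])/d[2]
def tri(*cp):
    A=np.zeros((3,3));b=np.zeros(3);rs=[]
    for c,p in cp:
        o,d=ray(c,p);d=d/np.linalg.norm(d);P=np.eye(3)-np.outer(d,d);A+=P;b+=P@o;rs.append((P,o))
    X=np.linalg.solve(A,b);return X,[round(1e3*np.linalg.norm(P@(X-o)),1) for P,o in rs]
def proj(c,X):
    x=c["R"]@np.array(X)+c["t"];s=x[:2]/x[2];r2=s@s
    return c["mtx"][:2,:2]@(s*(1+c["k1"]*r2))+c["mtx"][:2,2]
def delta(pos,yaw,X=None):
    """tool-axis move from the present pose to TCP pos, pointing down, closing line (tool y) at world angle yaw."""
    o=get_obs();R=Ro.from_quat(o["tool_rot"]);best=None
    for k in (0,np.pi):
        y=np.array([np.cos(yaw+k),np.sin(yaw+k),0]);z=np.array([0,0,-1.]);x=np.cross(y,z)
        T=Ro.from_matrix(np.array([x,y,z]).T);rv=(R.inv()*T).as_rotvec()
        if best is None or np.linalg.norm(rv)<np.linalg.norm(best):best=rv
    return np.round(best,3),np.round(R.inv().apply(np.array(pos)-o["eef_pos"]),4)
E
python3 - <<'E'
from h import *
t,s=optics.calibration("top"),optics.calibration("side")
f=1.5625
for n,a,b in [("d0",(548,253),(461,449)),("d1",(518,328),(378,433)),("d2",(531,418),(287,455)),("nut",(249,398),(296,241)),("hinge",(427,383),(316,343)),("handle",(315,393),(303,268)),("large",(276,260),(408,275)),("vialA",(212,233),(421,230)),("vialB",(518,170),(535,393))]:
    print(n,*tri((t,np.array(a)/f),(s,np.array(b)/f)))
E
```

```text
d0 [ 0.66314872 -0.04081493  0.00920132] [np.float64(0.1), np.float64(0.1)]
d1 [0.54876891 0.00999721 0.00985732] [np.float64(0.1), np.float64(0.1)]
d2 [ 0.41256021 -0.00610444  0.00928774] [np.float64(0.0), np.float64(0.0)]
nut [0.45542047 0.39870834 0.10452746] [np.float64(0.5), np.float64(0.5)]
hinge [0.4720521  0.15268725 0.07458047] [np.float64(1.1), np.float64(1.1)]
handle [0.46286809 0.30682502 0.1093975 ] [np.float64(1.9), np.float64(1.9)]
large [0.65921201 0.3757144  0.01227207] [np.float64(0.2), np.float64(0.2)]
vialA [0.69914633 0.46529509 0.05150864] [np.float64(3.3), np.float64(3.3)]
vialB [0.78488045 0.00774887 0.05073312] [np.float64(1.7), np.float64(1.7)]
```

```bash
python3 - <<'E'
from h import *
print(delta((0.43,0.33,0.33),1.637))
E
```

```text
(array([-0.002, -0.   , -0.412]), array([-0.2927, -0.0434, -0.0994]))
```

The manual's scale: shifts go in shares of 0.8 m and turns go in shares of pi rad. Converting my numbers, -0.293 m / 0.8 = -0.3663, -0.1 m / 0.8 = -0.125, -1.8 rad / 3.1416 = -0.573.

```bash
python3 jog.py '[{"drz": -0.0318, "tx": -0.075, "ty": -0.0125, "tz": -0.125, "aperture": 0.085}, {"drz": -0.573, "tx": -0.3663, "ty": -0.0538, "tz": -0.125, "aperture": 0.085}, {"drz": -0.573, "tx": -0.3663, "ty": -0.0538, "tz": -0.125, "aperture": 0.085}, {"drz": -0.573, "tx": -0.3663, "ty": -0.0538, "tz": -0.125, "aperture": 0.085}, {"drz": -0.573, "tx": -0.3663, "ty": -0.0538, "tz": -0.125, "aperture": 0.085}, {"drz": -0.573, "tx": -0.3663, "ty": -0.0538, "tz": -0.125, "aperture": 0.085}, {"drz": -0.573, "tx": -0.3663, "ty": -0.0538, "tz": -0.125, "aperture": 0.085}, {"drz": -0.573, "tx": -0.3663, "ty": -0.0538, "tz": -0.125, "aperture": 0.085}, {"drz": -0.573, "tx": -0.3663, "ty": -0.0538, "tz": -0.125, "aperture": 0.085}, {"drz": -0.573, "tx": -0.3663, "ty": -0.0538, "tz": -0.125, "aperture": 0.085}]'
python3 jog.py '[{"drz": -0.557, "aperture": 0.085}, {"drz": -0.557, "aperture": 0.085}, {"drz": -0.557, "aperture": 0.085}, {"drz": -0.557, "aperture": 0.085}, {"drz": -0.557, "aperture": 0.085}, {"drz": -0.557, "aperture": 0.085}, {"drz": -0.557, "aperture": 0.085}, {"drz": -0.557, "aperture": 0.085}, {"drz": -0.557, "aperture": 0.085}, {"drz": -0.557, "aperture": 0.085}]'
python3 - <<'E'
from h import *
o=get_obs();print(o["joint_pos"],o["eef_pos"])
c=optics.calibration("wrist");im=optics.camera("wrist");np.save("w1.npy",c,allow_pickle=True)
cv2.imwrite("pics/w1.png",cv2.resize(im[:,:,::-1],(800,600),interpolation=cv2.INTER_CUBIC))
print(-c["R"].T@c["t"])
for X in [(.4555,.399,.112),(.472,.153,.071),(.4629,.307,.108)]:print(proj(c,X)*1.5625)
E
```

```text
clock: 1.35
eef_pos: [0.4304, 0.3304, 0.3306]
tool_rot: [-0.632, 0.775, 0.0, -0.001]
ft_force: [-0.2, 0.2, 0.8]
grip_width: 0.0848
grasp_force: 0.0
clock: 2.6
eef_pos: [0.4304, 0.3305, 0.3307]
tool_rot: [1.0, -0.013, -0.001, 0.0]
ft_force: [0.4, -0.5, 0.1]
grip_width: 0.0849
grasp_force: 0.0
[ 6.54883573e-01  3.14368055e-01  3.59757514e-01  1.61759011e+00
 -1.85123294e-05 -2.45992513e+00] [0.43035064 0.33047597 0.33067584]
[0.51073069 0.32913265 0.4724226 ]
[295.74720395 217.82551243]
[618.42477158 181.59426213]
[425.35542191 202.92673094]
```

View pics/w1.png

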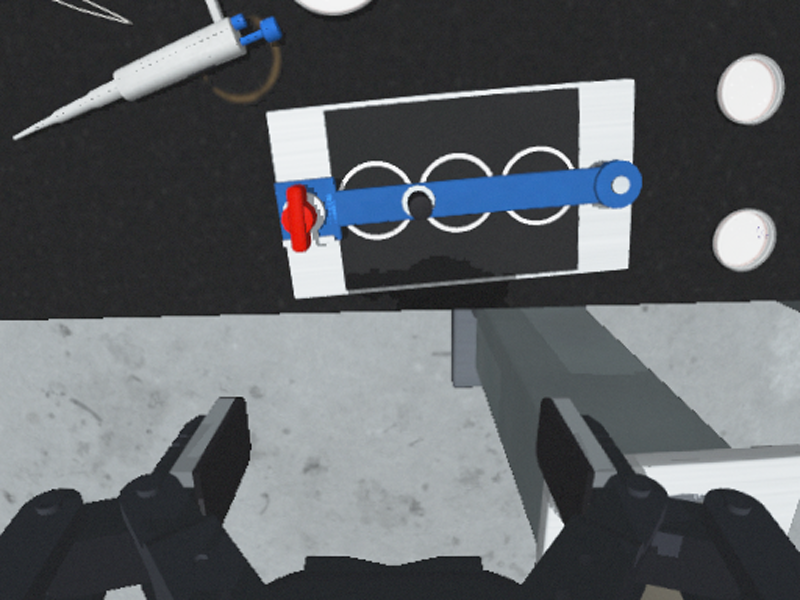

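The wrist view shows the nut wing running from (296,188) to (300,250), with its centre at (298,218). The rings are at (377,200), (458,192) and (540,185), the hinge disc at (617,184), and the handle top at about (418,197).

```bash
python3 - <<'E'
from h import *
c=np.load("w1.npy",allow_pickle=True).item();t,s=optics.calibration("top"),optics.calibration("side");f=1.5625
P=lambda p:np.array(p)/f
for p in [(377,200),(458,192),(540,185)]:print("ring",atz(c,P(p),.042))
print("hinge",atz(c,P((617,184)),.071)); print("nut",atz(c,P((298,218)),.112),atz(c,P((296,188)),.112),atz(c,P((300,250)),.112))
print("handle",atz(c,P((418,195)),.108))
for n,a,b,w in [("nut",(249,398),(296,241),(298,218)),("hinge",(427,383),(316,343),(617,184))]:
  print(n,tri((t,P(a)),(s,P(b)),(c,P(w)))) 
# mat edge corners -> shaker
for p in [(268,112),(634,79),(629,269),(296,298)]:print("corner",atz(c,P(p),.04))
E
```

```text
ring [0.4577054  0.34334099 0.042     ]
ring [0.46267327 0.27572691 0.042     ]
ring [0.46717579 0.20713865 0.042     ]
hinge [0.47014509 0.15397344 0.071     ]
nut [0.45532616 0.39740702 0.112     ] [0.47631692 0.39715528 0.112     ] [0.43218016 0.39782279 0.112     ]
handle [0.46859524 0.31214346 0.108     ]
nut (array([0.45502527, 0.39869017, 0.10469703]), [np.float64(0.1), np.float64(0.9), np.float64(0.8)])
hinge (array([0.47144592, 0.15380595, 0.07303507]), [np.float64(1.3), np.float64(1.7), np.float64(1.5)])
corner [0.53083214 0.42879665 0.04      ]
corner [0.5508587  0.13362614 0.04      ]
corner [0.39237296 0.12173912 0.04      ]
corner [0.37300003 0.41869939 0.04      ]
```

```bash
python3 - <<'E'
from h import *
print(delta((0.4542,0.398,0.086),-1.585))
E
```

```text
(array([ 0.001,  0.001, -0.012]), array([ 0.0223, -0.0683,  0.2446]))
```

To row units: 0.244 m / 0.8 = 0.305, 0.22 m / 0.8 = 0.275, -0.012 rad / 3.1416 = -0.0038.

```bash
python3 jog.py '[{"drz": -0.0038, "tx": 0.0275, "ty": -0.085, "tz": 0.0375, "aperture": 0.085}, {"drz": -0.0038, "tx": 0.0275, "ty": -0.085, "tz": 0.1, "aperture": 0.085}, {"drz": -0.0038, "tx": 0.0275, "ty": -0.085, "tz": 0.1625, "aperture": 0.085}, {"drz": -0.0038, "tx": 0.0275, "ty": -0.085, "tz": 0.225, "aperture": 0.085}, {"drz": -0.0038, "tx": 0.0275, "ty": -0.085, "tz": 0.275, "aperture": 0.085}, {"drz": -0.0038, "tx": 0.0275, "ty": -0.085, "tz": 0.305, "aperture": 0.085}, {"drz": -0.0038, "tx": 0.0275, "ty": -0.085, "tz": 0.305, "aperture": 0.05}, {"drz": -0.0038, "tx": 0.0275, "ty": -0.085, "tz": 0.305, "aperture": 0.03}, {"drz": -0.0038, "tx": 0.0275, "ty": -0.085, "tz": 0.305, "aperture": 0.02}, {"drz": -0.0038, "tx": 0.0275, "ty": -0.085, "tz": 0.305, "aperture": 0.02}]'
python3 jog.py '[{"aperture": 0.005}, {"aperture": 0.005}, {"aperture": 0.005}, {"aperture": 0.005}]'
python3 -c "
from h import *
o=get_obs();print(o['joint_pos'],o['ft_force'],o['ft_torque'])
c=optics.calibration('wrist');im=optics.camera('wrist');cv2.imwrite('pics/w2.png',im[:,:,::-1])"
```

```text
clock: 3.9
eef_pos: [0.4552, 0.3985, 0.0886]
tool_rot: [1.0, -0.009, 0.001, -0.001]
ft_force: [0.3, 0.1, -0.4]
grip_width: 0.0198
grasp_force: 0.0
clock: 4.4
eef_pos: [0.4549, 0.399, 0.0892]
tool_rot: [1.0, -0.009, 0.001, -0.001]
ft_force: [-2.1, 0.1, 5.1]
grip_width: 0.0109
grasp_force: 111.5
[ 7.19392667e-01  5.35440192e-01  6.32313364e-02  1.09565972e+00
  1.17508547e-03 -2.40506188e+00] [-2.06652805  0.11555992  5.10956727] [0.16761136 0.37211686 0.07960565]
```

View pics/w2.png

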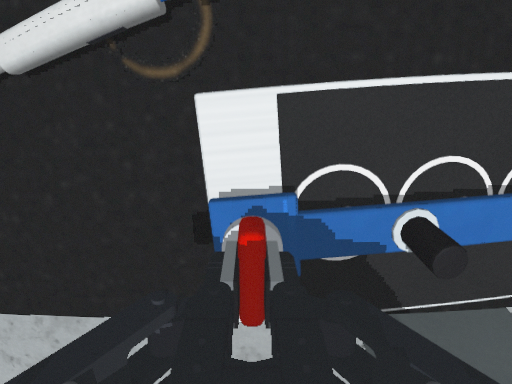

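The wing is centred between the pads (image x≈252). I'll turn it clockwise while rising.

To row units: -0.0036 m / 0.8 = -0.0045, -0.0032 m / 0.8 = -0.004, 1.8 rad / 3.1416 = 0.573.

```bash
python3 jog.py '[{"drz": 0.0573, "aperture": 0}, {"drz": 0.1146, "tz": -0.0009, "aperture": 0}, {"drz": 0.1719, "tz": -0.0013, "aperture": 0}, {"drz": 0.2292, "tz": -0.0018, "aperture": 0}, {"drz": 0.2865, "tz": -0.0023, "aperture": 0}, {"drz": 0.3438, "tz": -0.0028, "aperture": 0}, {"drz": 0.4011, "tz": -0.0031, "aperture": 0}, {"drz": 0.4584, "tz": -0.0036, "aperture": 0}, {"drz": 0.5157, "tz": -0.004, "aperture": 0}, {"drz": 0.573, "tz": -0.0045, "aperture": 0}]'
python3 jog.py '[{"drz": 0.0573, "tz": -0.0005, "aperture": 0}, {"drz": 0.1146, "tz": -0.0009, "aperture": 0}, {"drz": 0.1719, "tz": -0.0013, "aperture": 0}, {"drz": 0.2292, "tz": -0.0018, "aperture": 0}, {"drz": 0.2865, "tz": -0.0023, "aperture": 0}, {"drz": 0.3438, "tz": -0.0028, "aperture": 0}, {"drz": 0.4011, "tz": -0.0031, "aperture": 0}, {"drz": 0.4584, "tz": -0.0036, "aperture": 0}, {"drz": 0.5157, "tz": -0.004, "aperture": 0}, {"drz": 0.573, "tz": -0.0045, "aperture": 0}]'
python3 -c "
from h import *
o=get_obs();print(o['joint_pos'],o['ft_force'],o['ft_torque'])
c=optics.calibration('wrist');im=optics.camera('wrist');cv2.imwrite('pics/w3.png',im[:,:,::-1])"
```

```text
clock: 5.7
eef_pos: [0.4544, 0.3982, 0.0928]
tool_rot: [-0.613, 0.79, 0.0, 0.001]
ft_force: [-2.7, -1.9, 6.7]
grip_width: 0.0108
grasp_force: 111.6
clock: 6.95
eef_pos: [0.4539, 0.3991, 0.0966]
tool_rot: [0.238, 0.971, 0.001, -0.0]
ft_force: [-2.8, 0.1, 7.3]
grip_width: 0.0107
grasp_force: 78.5
[0.72003477 0.52844597 0.07238316 1.11297659 0.00235327 1.20062936] [-2.82907041  0.09277158  7.34926381] [-0.04773122  0.66666773  0.1278205 ]
```

View pics/w3.png

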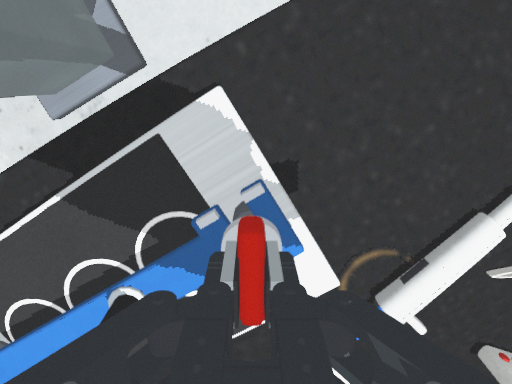

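The nut has followed the full 3.6 rad. Now I'll release it, rise, and turn towards the handle.

To row units: -0.1 m / 0.8 = -0.125, -0.04 m / 0.8 = -0.05, -0.94 rad / 3.1416 = -0.2992.

```bash
python3 jog.py '[{"aperture": 0.085}, {"aperture": 0.085}, {"aperture": 0.085}, {"tz": -0.05, "aperture": 0.085}, {"tz": -0.125, "aperture": 0.085}, {"drz": -0.0598, "tz": -0.125, "aperture": 0.085}, {"drz": -0.1197, "tz": -0.125, "aperture": 0.085}, {"drz": -0.1783, "tz": -0.125, "aperture": 0.085}, {"drz": -0.2387, "tz": -0.125, "aperture": 0.085}, {"drz": -0.2992, "tz": -0.125, "aperture": 0.085}]'
python3 jog.py '[{"drz": -0.3756, "aperture": 0.085}, {"drz": -0.3756, "aperture": 0.085}, {"drz": -0.3756, "aperture": 0.085}, {"drz": -0.3756, "aperture": 0.085}, {"drz": -0.3756, "aperture": 0.085}, {"drz": -0.3756, "aperture": 0.085}, {"drz": -0.3756, "aperture": 0.085}]'
python3 - <<'E'
from h import *
print(delta((0.460,0.3096,0.082),3.21))
c=optics.calibration("wrist");im=optics.camera("wrist");np.save("w4.npy",c,allow_pickle=True)
cv2.imwrite("pics/w4.png",im[:,:,::-1])
for X in [(.4545,.398,.12),(.46,.3096,.108)]:print(proj(c,X))
E
```

```text
clock: 8.25
eef_pos: [0.4545, 0.3976, 0.194]
tool_rot: [-0.23, 0.973, -0.0, -0.0]
ft_force: [-0.2, 0.3, 0.0]
grip_width: 0.0854
grasp_force: 0.0
clock: 9.12
eef_pos: [0.4545, 0.3976, 0.194]
tool_rot: [0.732, -0.682, -0.0, 0.001]
ft_force: [0.1, -0.2, 0.1]
grip_width: 0.0849
grasp_force: 0.0
(array([ 0.001, -0.001,  0.002]), array([0.0881, 0.0006, 0.112 ]))
[250.59735177 205.1080696 ]
[251.75578833  72.91232139]
```

View pics/w4.png

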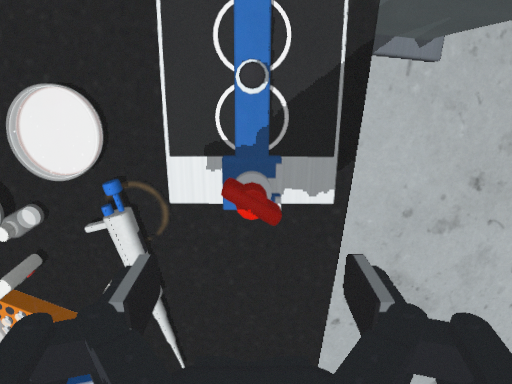

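The handle top is at (252,76), as predicted. The nut has turned and stays on the stud. I'll cage the pin next.

To row units: 0.112 m / 0.8 = 0.14, 0.088 m / 0.8 = 0.11.

```bash
python3 jog.py '[{"tx": 0.0625, "ty": 0.0006, "aperture": 0.085}, {"tx": 0.11, "ty": 0.0006, "aperture": 0.085}, {"tx": 0.11, "ty": 0.0006, "tz": 0.0625, "aperture": 0.085}, {"tx": 0.11, "ty": 0.0006, "tz": 0.1125, "aperture": 0.06}, {"tx": 0.11, "ty": 0.0006, "tz": 0.14, "aperture": 0.045}, {"tx": 0.11, "ty": 0.0006, "tz": 0.14, "aperture": 0.024}, {"tx": 0.11, "ty": 0.0006, "tz": 0.14, "aperture": 0.024}, {"tx": 0.11, "ty": 0.0006, "tz": 0.14, "aperture": 0.024}]'
python3 - <<'E'
from h import *
o=get_obs();print(o["joint_pos"],o["ft_force"])
R=Ro.from_quat(o["tool_rot"]);h=np.array([.4708,.153]);p=o["eef_pos"]
v=p[:2]-h;r=np.linalg.norm(v);a0=np.arctan2(v[1],v[0]);print(r,a0)
for th in np.arange(.15,1.36,.15):
    q=np.array([h[0]+r*np.cos(a0-th),h[1]+r*np.sin(a0-th),p[2]]);print(round(th,2),np.round(R.inv().apply(q-p),4))
E
```

```text
clock: 10.18
eef_pos: [0.4611, 0.3108, 0.084]
tool_rot: [0.731, -0.683, 0.0, -0.001]
ft_force: [-0.6, 0.6, -0.2]
grip_width: 0.024
grasp_force: 0.0
[ 5.93176773e-01  4.52480481e-01 -9.06838622e-02  1.02474962e+00
 -7.41093125e-05 -1.04571397e+00] [-0.57220506  0.55121658 -0.17957488]
0.1581068762437362 1.6324129313617985
0.15 [ 0.0019 -0.0236  0.0001]
0.3 [ 0.0074 -0.0467  0.0001]
0.45 [ 0.0162 -0.0687  0.0002]
0.6 [ 0.0282 -0.0891  0.0002]
0.75 [ 0.0431 -0.1075  0.0002]
0.9 [ 0.0606 -0.1235  0.0002]
1.05 [ 0.0803 -0.1366  0.0002]
1.2 [ 0.1018 -0.1467  0.0002]
1.35 [ 0.1245 -0.1535  0.0002]
```

To row units: -0.1535 m / 0.8 = -0.1919, -0.1467 m / 0.8 = -0.1834, 1.35 rad / 3.1416 = 0.4297.

```bash
python3 jog.py '[{"drz": 0.0477, "tx": 0.0024, "ty": -0.0295, "aperture": 0.024}, {"drz": 0.0955, "tx": 0.0093, "ty": -0.0584, "aperture": 0.024}, {"drz": 0.1432, "tx": 0.0203, "ty": -0.0859, "aperture": 0.024}, {"drz": 0.191, "tx": 0.0353, "ty": -0.1114, "aperture": 0.024}, {"drz": 0.2387, "tx": 0.0539, "ty": -0.1344, "aperture": 0.024}, {"drz": 0.2865, "tx": 0.0758, "ty": -0.1544, "aperture": 0.024}, {"drz": 0.3342, "tx": 0.1004, "ty": -0.1708, "aperture": 0.024}, {"drz": 0.382, "tx": 0.1273, "ty": -0.1834, "aperture": 0.024}, {"drz": 0.4297, "tx": 0.1556, "ty": -0.1919, "aperture": 0.024}, {"drz": 0.4297, "tx": 0.1556, "ty": -0.1919, "aperture": 0.024}]'
python3 jog.py '[{"aperture": 0.05}, {"aperture": 0.06}, {"tz": -0.0625, "aperture": 0.06}, {"tz": -0.1375, "aperture": 0.085}, {"tz": -0.1875, "aperture": 0.085}]'
python3 - <<'E'
from h import *
o=get_obs();print(o["joint_pos"])
for n in("top","side"): cv2.imwrite(f"pics/{n}5.png",cv2.resize(optics.camera(n)[:,:,::-1],(800,600),interpolation=cv2.INTER_CUBIC))
E
```

```text
clock: 11.42
eef_pos: [0.6228, 0.1951, 0.0835]
tool_rot: [-0.144, 0.99, 0.0, 0.001]
ft_force: [0.4, 0.1, 1.2]
grip_width: 0.0239
grasp_force: 0.3
clock: 12.05
eef_pos: [0.622, 0.1977, 0.2361]
tool_rot: [-0.145, 0.989, 0.0, 0.002]
ft_force: [0.2, 0.0, -0.6]
grip_width: 0.0851
grasp_force: 0.0
[3.07631021e-01 5.55300474e-01 4.86574598e-01 1.49809016e+00
 1.48964701e-04 1.62420997e-02]
```

View pics/top5.png

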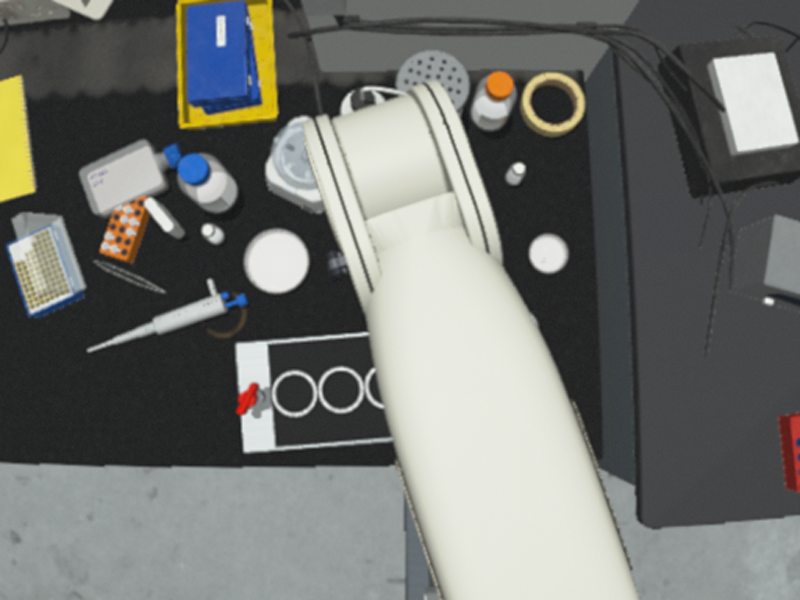

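The bar is clear at the back and all three rings are visible. The forearm hides two of the dishes. I'll move the wrist camera over the dishes.

```bash
cat >> h.py <<'E'
def dishes(name):
    o=get_obs();c=optics.calibration("wrist");im=optics.camera("wrist")
    if name: cv2.imwrite(name,im[:,:,::-1])
    m=((im.min(2)>150)*255).astype(np.uint8);m=cv2.morphologyEx(m,cv2.MORPH_OPEN,np.ones((3,3)))
    out=[]
    for k in cv2.findContours(m,cv2.RETR_EXTERNAL,cv2.CHAIN_APPROX_NONE)[0]:
        if len(k)<40: continue
        k=cv2.convexHull(k)[:,0]
        W=np.array([atz(c,p,.015)[:2] for p in k.astype(float)])
        (ctr,r)=cv2.minEnclosingCircle((W*1000).astype(np.float32))
        area=cv2.contourArea((W*1000).astype(np.float32))/(np.pi*r*r)
        if 22<r<60: out.append((np.round(W.mean(0),4),np.round(np.array(ctr)/1000,4),round(r,1),round(area,2),k.mean(0).round()))
    return out
E
python3 - <<'E'
from h import *
print(delta((0.55,0.08,0.30),3.21))
E
```

```text
(array([-0.008,  0.01 , -1.348]), array([ 0.1042, -0.092 , -0.0617]))
```

To row units: 0.104 m / 0.8 = 0.13, -0.092 m / 0.8 = -0.115, -1.348 rad / 3.1416 = -0.4291.

```bash
python3 jog.py '[{"drz": -0.0598, "tz": -0.075, "aperture": 0.085}, {"dry": 0.0032, "drz": -0.4291, "tx": 0.13, "ty": -0.115, "tz": -0.0775, "aperture": 0.085}, {"dry": 0.0032, "drz": -0.4291, "tx": 0.13, "ty": -0.115, "tz": -0.0775, "aperture": 0.085}, {"dry": 0.0032, "drz": -0.4291, "tx": 0.13, "ty": -0.115, "tz": -0.0775, "aperture": 0.085}, {"dry": 0.0032, "drz": -0.4291, "tx": 0.13, "ty": -0.115, "tz": -0.0775, "aperture": 0.085}, {"dry": 0.0032, "drz": -0.4291, "tx": 0.13, "ty": -0.115, "tz": -0.0775, "aperture": 0.085}, {"dry": 0.0032, "drz": -0.4291, "tx": 0.13, "ty": -0.115, "tz": -0.0775, "aperture": 0.085}, {"dry": 0.0032, "drz": -0.4291, "tx": 0.13, "ty": -0.115, "tz": -0.0775, "aperture": 0.085}, {"dry": 0.0032, "drz": -0.4291, "tx": 0.13, "ty": -0.115, "tz": -0.0775, "aperture": 0.085}]'
python3 - <<'E'
from h import *
for d in dishes("pics/w6.png"):print(*d)
print(delta((0.4126,-0.006,0.08),3.21),get_obs()["joint_pos"])
E
```

```text
clock: 13.28
eef_pos: [0.548, 0.079, 0.2941]
tool_rot: [0.73, -0.684, 0.0, 0.005]
ft_force: [0.9, 0.1, 0.2]
grip_width: 0.0847
grasp_force: 0.0
[0.2105 0.4643] [0.2101 0.465 ] 25.4 0.36 [424. 379.]
[0.3915 0.4177] [0.3948 0.4154] 33.8 0.59 [330. 358.]
[0.5096 0.4101] [0.5007 0.4033] 39.2 0.41 [260. 352.]
[0.6549 0.3671] [0.6552 0.3719] 53.2 0.83 [171. 326.]
[0.9178 0.3064] [0.9257 0.3075] 35.1 0.28 [  6. 281.]
[0.5427 0.2403] [0.5428 0.2403] 24.8 0.07 [246. 261.]
[0.5474 0.009 ] [0.5473 0.0098] 28.9 0.96 [254.  96.]
[ 0.4112 -0.0058] [ 0.4125 -0.0057] 29.3 0.97 [363.  92.]
[ 0.6581 -0.0421] [ 0.66   -0.0405] 29.4 0.96 [165.  47.]
(array([ 0.006, -0.007, -0.003]), array([0.0743, 0.1393, 0.2156])) [ 0.14663972  0.34112518  0.30409463  1.54063026 -0.00670577 -1.48919481]
```

View pics/w6.png

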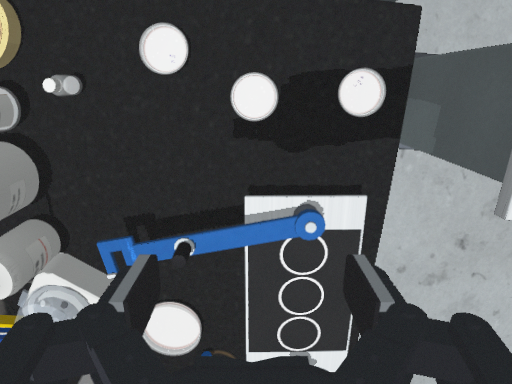

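All three dishes are seen at (254,96), (363,92) and (165,47), and their positions agree with the first views within 3 mm. The bar is well back. I'll hover over the near dish.

To row units: 0.216 m / 0.8 = 0.27, 0.0743 m / 0.8 = 0.0929, -0.007 rad / 3.1416 = -0.0022.

```bash
python3 jog.py '[{"drx": 0.0019, "dry": -0.0022, "tx": 0.0375, "ty": 0.0688, "tz": 0.0375, "aperture": 0.085}, {"drx": 0.0019, "dry": -0.0022, "tx": 0.075, "ty": 0.1375, "tz": 0.075, "aperture": 0.085}, {"drx": 0.0019, "dry": -0.0022, "tx": 0.0929, "ty": 0.1738, "tz": 0.125, "aperture": 0.085}, {"drx": 0.0019, "dry": -0.0022, "tx": 0.0929, "ty": 0.1738, "tz": 0.1875, "aperture": 0.085}, {"drx": 0.0019, "dry": -0.0022, "tx": 0.0929, "ty": 0.1738, "tz": 0.2375, "aperture": 0.085}, {"drx": 0.0019, "dry": -0.0022, "tx": 0.0929, "ty": 0.1738, "tz": 0.27, "aperture": 0.085}, {"drx": 0.0019, "dry": -0.0022, "tx": 0.0929, "ty": 0.1738, "tz": 0.27, "aperture": 0.085}]'
python3 - <<'E'
from h import *
print(delta((0.4125,-0.0057,-0.002),3.21),get_obs()["joint_pos"])
E
```

```text
clock: 14.2
eef_pos: [0.4113, -0.0064, 0.0783]
tool_rot: [0.73, -0.684, -0.002, 0.002]
ft_force: [0.0, -0.1, 0.4]
grip_width: 0.0853
grasp_force: 0.0
(array([ 0.004,  0.   , -0.003]), array([-0.0006, -0.0016,  0.0803])) [-1.53733360e-02  2.11793214e-01 -4.67755979e-01  8.95713894e-01
 -1.60570626e-04 -1.65133464e+00]
```

To row units: 0.079 m / 0.8 = 0.0988, 0.05 m / 0.8 = 0.0625, 0.004 rad / 3.1416 = 0.0013.

```bash
python3 jog.py '[{"drx": 0.0013, "drz": -0.001, "tx": -0.0008, "ty": -0.002, "tz": 0.0625, "aperture": 0.085}, {"drx": 0.0013, "drz": -0.001, "tx": -0.0008, "ty": -0.002, "tz": 0.0938, "aperture": 0.085}, {"drx": 0.0013, "drz": -0.001, "tx": -0.0008, "ty": -0.002, "tz": 0.0988, "aperture": 0.085}, {"drx": 0.0013, "drz": -0.001, "tx": -0.0008, "ty": -0.002, "tz": 0.0988, "aperture": 0.07}, {"drx": 0.0013, "drz": -0.001, "tx": -0.0008, "ty": -0.002, "tz": 0.0988, "aperture": 0.06}, {"drx": 0.0013, "drz": -0.001, "tx": -0.0008, "ty": -0.002, "tz": 0.0988, "aperture": 0.05}, {"drx": 0.0013, "drz": -0.001, "tx": -0.0008, "ty": -0.002, "tz": 0.0988, "aperture": 0.05}, {"drx": 0.0013, "drz": -0.001, "tx": -0.0008, "ty": -0.002, "tz": 0.0988, "aperture": 0.05}]'
python3 jog.py '[{"tz": -0.025, "aperture": 0.05}, {"tz": -0.1, "aperture": 0.05}, {"tz": -0.175, "aperture": 0.05}, {"tz": -0.2125, "aperture": 0.05}, {"tz": -0.2125, "aperture": 0.05}]'
python3 - <<'E'
from h import *
print(delta((0.4581,0.3385,0.16),3.21))
im=optics.camera("wrist");cv2.imwrite("pics/w7.png",im[:,:,::-1])
E
```

```text
clock: 15.2
eef_pos: [0.4164, -0.0057, 0.0031]
tool_rot: [0.731, -0.682, 0.003, -0.003]
ft_force: [-3.2, 0.7, 10.9]
grip_width: 0.057
grasp_force: 61.4
clock: 15.82
eef_pos: [0.4167, -0.0058, 0.1746]
tool_rot: [0.731, -0.682, 0.005, -0.004]
ft_force: [-0.2, -0.6, -0.4]
grip_width: 0.0574
grasp_force: 64.2
(array([-0.013, -0.001,  0.001]), array([-0.3406, -0.0649,  0.0151]))
```

View pics/w7.png

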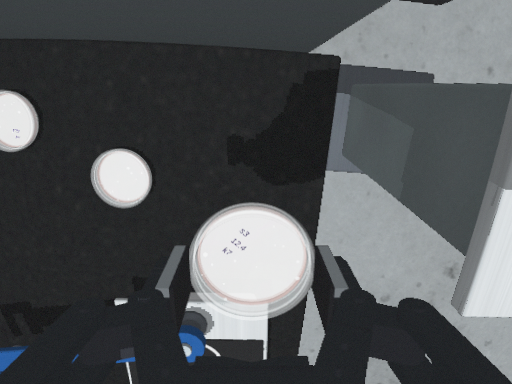

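The dish is held level, centred between the pads at about (252,258). I'll carry it to bay_2.

To row units: -0.3406 m / 0.8 = -0.4258, -0.047 m / 0.8 = -0.0588, -0.013 rad / 3.1416 = -0.0041.

```bash
python3 jog.py '[{"tx": -0.0375, "ty": -0.0075, "aperture": 0.05}, {"drx": -0.0041, "tx": -0.1063, "ty": -0.02, "aperture": 0.05}, {"drx": -0.0041, "tx": -0.175, "ty": -0.0338, "aperture": 0.05}, {"drx": -0.0041, "tx": -0.2438, "ty": -0.0463, "aperture": 0.05}, {"drx": -0.0041, "tx": -0.3125, "ty": -0.0588, "aperture": 0.05}, {"drx": -0.0041, "tx": -0.375, "ty": -0.0713, "aperture": 0.05}, {"drx": -0.0041, "tx": -0.4125, "ty": -0.0788, "aperture": 0.05}, {"drx": -0.0041, "tx": -0.4258, "ty": -0.0811, "tz": 0.0188, "aperture": 0.05}, {"drx": -0.0041, "tx": -0.4258, "ty": -0.0811, "tz": 0.0188, "aperture": 0.05}, {"drx": -0.0041, "tx": -0.4258, "ty": -0.0811, "tz": 0.0188, "aperture": 0.05}]'
python3 - <<'E'
from h import *
print(delta((0.4581,0.3385,0.047),3.21))
E
```

```text
clock: 17.12
eef_pos: [0.4549, 0.3368, 0.1552]
tool_rot: [0.731, -0.683, -0.003, 0.005]
ft_force: [0.3, 0.5, 0.3]
grip_width: 0.0571
grasp_force: 64.2
(array([ 0.011, -0.002, -0.001]), array([-0.0017, -0.0045,  0.1082]))
```

To row units: 0.09 m / 0.8 = 0.1125, 0.07 m / 0.8 = 0.0875, 0.011 rad / 3.1416 = 0.0035.

```bash
python3 jog.py '[{"drx": 0.0035, "dry": -0.0006, "tx": -0.0021, "ty": -0.0056, "tz": 0.05, "aperture": 0.05}, {"drx": 0.0035, "dry": -0.0006, "tx": -0.0021, "ty": -0.0056, "tz": 0.0875, "aperture": 0.05}, {"drx": 0.0035, "dry": -0.0006, "tx": -0.0021, "ty": -0.0056, "tz": 0.1125, "aperture": 0.05}, {"drx": 0.0035, "dry": -0.0006, "tx": -0.0021, "ty": -0.0056, "tz": 0.1125, "aperture": 0.05}]'
python3 - <<'E'
from h import *
print(delta((0.4581,0.3385,0.047),3.21),get_obs()["tau"])
E
```

```text
clock: 17.62
eef_pos: [0.458, 0.3383, 0.0648]
tool_rot: [0.731, -0.683, -0.0, 0.0]
ft_force: [0.1, -0.3, 0.4]
grip_width: 0.0572
grasp_force: 64.2
(array([ 0.001, -0.   , -0.001]), array([-0.0002, -0.0001,  0.0178])) [ 7.98653788e-02 -4.54145265e+01  2.17986703e+01 -2.85750674e-01
  5.57052204e-03 -6.94535793e-04]
```

To row units: -0.14 m / 0.8 = -0.175, -0.11 m / 0.8 = -0.1375.

```bash
python3 jog.py '[{"tz": 0.015, "aperture": 0.05}, {"tz": 0.0225, "aperture": 0.05}, {"tz": 0.0225, "aperture": 0.05}, {"tz": 0.0225, "aperture": 0.06}, {"tz": 0.0225, "aperture": 0.07}, {"tz": 0.0225, "aperture": 0.085}, {"tz": 0.0225, "aperture": 0.085}, {"tz": -0.0625, "aperture": 0.085}, {"tz": -0.1375, "aperture": 0.085}, {"tz": -0.175, "aperture": 0.085}]'
python3 - <<'E'
from h import *
print(delta((0.5473,0.03,0.19),3.21))
im=optics.camera("wrist");cv2.imwrite("pics/w8.png",im[:,:,::-1])
E
```

```text
clock: 18.88
eef_pos: [0.4599, 0.3411, 0.2102]
tool_rot: [0.731, -0.682, 0.001, -0.004]
ft_force: [0.4, -0.7, -0.1]
grip_width: 0.0846
grasp_force: 0.0
(array([-0.007,  0.005,  0.001]), array([ 0.3165, -0.0655,  0.0191]))
```

View pics/w8.png

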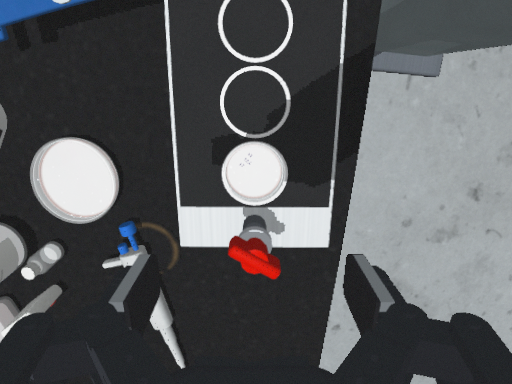

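The first dish sits on ring 2 at (254,173). On to the next.

To row units: 0.3165 m / 0.8 = 0.3956, 0.26 m / 0.8 = 0.325, -0.007 rad / 3.1416 = -0.0022.

```bash
python3 jog.py '[{"tx": 0.05, "ty": -0.01, "aperture": 0.085}, {"drx": -0.0022, "dry": 0.0016, "tx": 0.1188, "ty": -0.025, "aperture": 0.085}, {"drx": -0.0022, "dry": 0.0016, "tx": 0.1875, "ty": -0.0388, "aperture": 0.085}, {"drx": -0.0022, "dry": 0.0016, "tx": 0.2563, "ty": -0.0525, "aperture": 0.085}, {"drx": -0.0022, "dry": 0.0016, "tx": 0.325, "ty": -0.0675, "aperture": 0.085}, {"drx": -0.0022, "dry": 0.0016, "tx": 0.3956, "ty": -0.0819, "tz": 0.0238, "aperture": 0.085}, {"drx": -0.0022, "dry": 0.0016, "tx": 0.3956, "ty": -0.0819, "tz": 0.0238, "aperture": 0.085}, {"drx": -0.0022, "dry": 0.0016, "tx": 0.3956, "ty": -0.0819, "tz": 0.0238, "aperture": 0.085}]'
python3 - <<'E'
from h import *
for d in dishes("pics/w9.png"):
    if d[3]>.8:print(*d)
print(delta((0.5473,0.0098,0.08),3.21))
E
```

```text
clock: 19.92
eef_pos: [0.5457, 0.029, 0.1864]
tool_rot: [0.731, -0.682, -0.001, 0.003]
ft_force: [-0.4, 0.6, -0.2]
grip_width: 0.0849
grasp_force: 0.0
[0.5471 0.0095] [0.5469 0.0092] 29.8 0.98 [250. 151.]
[ 0.6592 -0.041 ] [ 0.6597 -0.0409] 30.3 0.96 [133.  90.]
(array([ 0.005, -0.003,  0.002]), array([ 0.0198, -0.0005,  0.1068]))
```

The manual's scale: shifts go in shares of 0.8 m and turns go in shares of pi rad. Converting my numbers, 0.125 m / 0.8 = 0.1563, 0.1 m / 0.8 = 0.125, -0.003 rad / 3.1416 = -0.001.

```bash
python3 jog.py '[{"drx": 0.0016, "dry": -0.001, "tx": 0.0248, "ty": -0.0003, "tz": 0.05, "aperture": 0.085}, {"drx": 0.0016, "dry": -0.001, "tx": 0.0248, "ty": -0.0003, "tz": 0.125, "aperture": 0.085}, {"drx": 0.0016, "dry": -0.001, "tx": 0.0248, "ty": -0.0003, "tz": 0.1563, "aperture": 0.085}, {"drx": 0.0016, "dry": -0.001, "tx": 0.0248, "ty": -0.0003, "tz": 0.1563, "aperture": 0.085}, {"drx": 0.0016, "dry": -0.001, "tx": 0.0248, "ty": -0.0003, "tz": 0.1563, "aperture": 0.085}]'
python3 - <<'E'
from h import *
print(delta((0.547,0.0095,0.002),3.21))
E
```

```text
clock: 20.6
eef_pos: [0.5483, 0.01, 0.0633]
tool_rot: [0.732, -0.682, 0.001, -0.001]
ft_force: [0.2, -0.2, 0.5]
grip_width: 0.0853
grasp_force: 0.0
(array([-0.003, -0.   ,  0.003]), array([0.0004, 0.0015, 0.0613]))
```

To row units: 0.06 m / 0.8 = 0.075, 0.058 m / 0.8 = 0.0725.

```bash
python3 jog.py '[{"ty": 0.0016, "tz": 0.05, "aperture": 0.085}, {"ty": 0.0016, "tz": 0.0725, "aperture": 0.085}, {"ty": 0.0016, "tz": 0.075, "aperture": 0.085}, {"ty": 0.0016, "tz": 0.075, "aperture": 0.07}, {"ty": 0.0016, "tz": 0.075, "aperture": 0.06}, {"ty": 0.0016, "tz": 0.075, "aperture": 0.05}, {"ty": 0.0016, "tz": 0.075, "aperture": 0.05}, {"ty": 0.0016, "tz": 0.075, "aperture": 0.05}]'
python3 jog.py '[{"tz": -0.025, "aperture": 0.05}, {"tz": -0.1, "aperture": 0.05}, {"tz": -0.175, "aperture": 0.05}, {"tz": -0.2125, "aperture": 0.05}, {"tz": -0.2125, "aperture": 0.05}]'
python3 - <<'E'
from h import *
print(delta((0.4626,0.2737,0.16),3.21))
E
```

```text
clock: 21.6
eef_pos: [0.5474, 0.0089, 0.0042]
tool_rot: [0.731, -0.682, 0.002, -0.002]
ft_force: [-1.6, 0.3, 7.9]
grip_width: 0.0571
grasp_force: 62.0
clock: 22.22
eef_pos: [0.5481, 0.0088, 0.1758]
tool_rot: [0.731, -0.682, 0.003, -0.003]
ft_force: [0.1, -0.4, -0.6]
grip_width: 0.0571
grasp_force: 64.0
(array([-0.009, -0.001,  0.001]), array([-0.2702,  0.0671,  0.015 ]))
```

To row units: -0.2702 m / 0.8 = -0.3378, -0.24 m / 0.8 = -0.3, -0.009 rad / 3.1416 = -0.0029.

```bash
python3 jog.py '[{"tx": -0.0375, "ty": 0.01, "aperture": 0.05}, {"drx": -0.0029, "tx": -0.1063, "ty": 0.0263, "aperture": 0.05}, {"drx": -0.0029, "tx": -0.175, "ty": 0.0438, "aperture": 0.05}, {"drx": -0.0029, "tx": -0.2438, "ty": 0.06, "aperture": 0.05}, {"drx": -0.0029, "tx": -0.3, "ty": 0.075, "aperture": 0.05}, {"drx": -0.0029, "tx": -0.3378, "ty": 0.0839, "aperture": 0.05}, {"drx": -0.0029, "tx": -0.3378, "ty": 0.0839, "tz": 0.0625, "aperture": 0.05}, {"drx": -0.0029, "tx": -0.3378, "ty": 0.0839, "tz": 0.1188, "aperture": 0.05}, {"drx": -0.0029, "tx": -0.3378, "ty": 0.0839, "tz": 0.125, "aperture": 0.05}, {"drx": -0.0029, "tx": -0.3378, "ty": 0.0839, "tz": 0.125, "aperture": 0.05}]'
python3 - <<'E'
from h import *
print(delta((0.4626,0.2737,0.047),3.21))
E
```

```text
clock: 23.48
eef_pos: [0.46, 0.2735, 0.0716]
tool_rot: [0.731, -0.682, -0.003, 0.004]
ft_force: [0.5, 0.3, 0.3]
grip_width: 0.0572
grasp_force: 64.1
(array([ 0.01 , -0.001,  0.001]), array([-0.    , -0.0028,  0.0246]))
```

To row units: -0.12 m / 0.8 = -0.15, -0.11 m / 0.8 = -0.1375, 0.009 rad / 3.1416 = 0.0029.

```bash
python3 jog.py '[{"drx": 0.0029, "ty": -0.0035, "tz": 0.015, "aperture": 0.05}, {"drx": 0.0029, "ty": -0.0035, "tz": 0.03, "aperture": 0.05}, {"drx": 0.0029, "ty": -0.0035, "tz": 0.03, "aperture": 0.05}, {"drx": 0.0029, "ty": -0.0035, "tz": 0.03, "aperture": 0.06}, {"drx": 0.0029, "ty": -0.0035, "tz": 0.03, "aperture": 0.07}, {"drx": 0.0029, "ty": -0.0035, "tz": 0.03, "aperture": 0.085}, {"drx": 0.0029, "ty": -0.0035, "tz": 0.03, "aperture": 0.085}, {"drx": 0.0029, "ty": -0.0035, "tz": -0.0625, "aperture": 0.085}, {"drx": 0.0029, "ty": -0.0035, "tz": -0.1375, "aperture": 0.085}, {"drx": 0.0029, "ty": -0.0035, "tz": -0.15, "aperture": 0.085}]'
python3 - <<'E'
from h import *
print(delta((0.65,-0.01,0.2),3.21))
E
```

```text
clock: 24.72
eef_pos: [0.4661, 0.2752, 0.1966]
tool_rot: [0.731, -0.682, 0.001, -0.004]
ft_force: [0.7, 0.3, -0.5]
grip_width: 0.085
grasp_force: 0.0
(array([-0.008,  0.004,  0.001]), array([ 0.2973, -0.1638, -0.0032]))
```

To row units: 0.2973 m / 0.8 = 0.3716, 0.24 m / 0.8 = 0.3, -0.008 rad / 3.1416 = -0.0025.

```bash
python3 jog.py '[{"tx": 0.05, "ty": -0.0275, "aperture": 0.085}, {"drx": -0.0025, "dry": 0.0013, "tx": 0.1125, "ty": -0.0625, "aperture": 0.085}, {"drx": -0.0025, "dry": 0.0013, "tx": 0.175, "ty": -0.0963, "aperture": 0.085}, {"drx": -0.0025, "dry": 0.0013, "tx": 0.2375, "ty": -0.1313, "aperture": 0.085}, {"drx": -0.0025, "dry": 0.0013, "tx": 0.3, "ty": -0.165, "aperture": 0.085}, {"drx": -0.0025, "dry": 0.0013, "tx": 0.3716, "ty": -0.2048, "aperture": 0.085}, {"drx": -0.0025, "dry": 0.0013, "tx": 0.3716, "ty": -0.2048, "aperture": 0.085}, {"drx": -0.0025, "dry": 0.0013, "tx": 0.3716, "ty": -0.2048, "aperture": 0.085}]'
python3 - <<'E'
from h import *
for d in dishes("pics/w10.png"):
    if d[3]>.8:print(*d)
print(delta((0.6598,-0.041,0.06),3.21))
E
```

```text
clock: 25.72
eef_pos: [0.6475, -0.0116, 0.1911]
tool_rot: [0.731, -0.683, -0.002, 0.005]
ft_force: [1.0, 0.1, -0.3]
grip_width: 0.0849
grasp_force: 0.0
[ 0.6629 -0.0435] [ 0.6611 -0.0415] 29.8 0.98 [236. 137.]
(array([ 0.009, -0.004,  0.001]), array([ 0.0307, -0.0115,  0.1315]))
```

To row units: 0.13 m / 0.8 = 0.1625, 0.09 m / 0.8 = 0.1125, 0.009 rad / 3.1416 = 0.0029.

```bash
python3 jog.py '[{"drx": 0.0029, "dry": -0.0013, "tx": 0.0388, "ty": -0.0169, "tz": 0.05, "aperture": 0.085}, {"drx": 0.0029, "dry": -0.0013, "tx": 0.0388, "ty": -0.0169, "tz": 0.1125, "aperture": 0.085}, {"drx": 0.0029, "dry": -0.0013, "tx": 0.0388, "ty": -0.0169, "tz": 0.1625, "aperture": 0.085}, {"drx": 0.0029, "dry": -0.0013, "tx": 0.0388, "ty": -0.0169, "tz": 0.1625, "aperture": 0.085}, {"drx": 0.0029, "dry": -0.0013, "tx": 0.0388, "ty": -0.0169, "tz": 0.1625, "aperture": 0.085}]'
python3 - <<'E'
from h import *
print(delta((0.6613,-0.0418,0.002),3.21))
E
```

```text
clock: 26.4
eef_pos: [0.6635, -0.0407, 0.0638]
tool_rot: [0.732, -0.682, 0.002, -0.001]
ft_force: [0.1, -0.5, -0.0]
grip_width: 0.0849
grasp_force: 0.0
(array([-0.004, -0.001,  0.003]), array([0.0009, 0.0025, 0.0618]))
```

To row units: 0.06 m / 0.8 = 0.075, 0.058 m / 0.8 = 0.0725, -0.003 rad / 3.1416 = -0.001.

```bash
python3 jog.py '[{"drx": -0.001, "tx": 0.0011, "ty": 0.0028, "tz": 0.05, "aperture": 0.085}, {"drx": -0.001, "tx": 0.0011, "ty": 0.0028, "tz": 0.0725, "aperture": 0.085}, {"drx": -0.001, "tx": 0.0011, "ty": 0.0028, "tz": 0.075, "aperture": 0.085}, {"drx": -0.001, "tx": 0.0011, "ty": 0.0028, "tz": 0.075, "aperture": 0.07}, {"drx": -0.001, "tx": 0.0011, "ty": 0.0028, "tz": 0.075, "aperture": 0.06}, {"drx": -0.001, "tx": 0.0011, "ty": 0.0028, "tz": 0.075, "aperture": 0.05}, {"drx": -0.001, "tx": 0.0011, "ty": 0.0028, "tz": 0.075, "aperture": 0.05}, {"drx": -0.001, "tx": 0.0011, "ty": 0.0028, "tz": 0.075, "aperture": 0.05}]'
python3 jog.py '[{"tz": -0.025, "aperture": 0.05}, {"tz": -0.1, "aperture": 0.05}, {"tz": -0.175, "aperture": 0.05}, {"tz": -0.2125, "aperture": 0.05}, {"tz": -0.2125, "aperture": 0.05}]'
python3 - <<'E'
from h import *
print(delta((0.4672,0.2079,0.16),3.21))
E
```

```text
clock: 27.4
eef_pos: [0.6621, -0.0431, 0.0043]
tool_rot: [0.731, -0.682, 0.001, -0.001]
ft_force: [-1.2, 0.5, 6.1]
grip_width: 0.0574
grasp_force: 63.7
clock: 28.02
eef_pos: [0.6632, -0.0431, 0.1765]
tool_rot: [0.731, -0.682, 0.003, -0.002]
ft_force: [0.8, 0.4, -0.9]
grip_width: 0.0569
grasp_force: 63.9
(array([-0.007, -0.001,  0.001]), array([-0.264 ,  0.1783,  0.0149]))
```

To row units: -0.264 m / 0.8 = -0.33, -0.23 m / 0.8 = -0.2875, -0.007 rad / 3.1416 = -0.0022.

```bash
python3 jog.py '[{"tx": -0.05, "ty": 0.0338, "aperture": 0.05}, {"drx": -0.0022, "tx": -0.1125, "ty": 0.0763, "aperture": 0.05}, {"drx": -0.0022, "tx": -0.175, "ty": 0.1188, "aperture": 0.05}, {"drx": -0.0022, "tx": -0.2313, "ty": 0.1563, "aperture": 0.05}, {"drx": -0.0022, "tx": -0.2875, "ty": 0.1938, "aperture": 0.05}, {"drx": -0.0022, "tx": -0.33, "ty": 0.2229, "aperture": 0.05}, {"drx": -0.0022, "tx": -0.33, "ty": 0.2229, "tz": 0.0625, "aperture": 0.05}, {"drx": -0.0022, "tx": -0.33, "ty": 0.2229, "tz": 0.1125, "aperture": 0.05}, {"drx": -0.0022, "tx": -0.33, "ty": 0.2229, "tz": 0.125, "aperture": 0.05}, {"drx": -0.0022, "tx": -0.33, "ty": 0.2229, "tz": 0.125, "aperture": 0.05}]'
python3 - <<'E'
from h import *
print(delta((0.4672,0.2079,0.047),3.21))
E
```

```text
clock: 29.28
eef_pos: [0.4639, 0.2077, 0.0713]
tool_rot: [0.731, -0.682, -0.003, 0.004]
ft_force: [-0.4, -0.9, -0.4]
grip_width: 0.0573
grasp_force: 64.0
(array([ 0.011, -0.001,  0.001]), array([ 0.    , -0.0036,  0.0243]))
```

To row units: -0.11 m / 0.8 = -0.1375, -0.09 m / 0.8 = -0.1125, 0.01 rad / 3.1416 = 0.0032.

```bash
python3 jog.py '[{"drx": 0.0032, "ty": -0.0043, "tz": 0.015, "aperture": 0.05}, {"drx": 0.0032, "ty": -0.0043, "tz": 0.03, "aperture": 0.05}, {"drx": 0.0032, "ty": -0.0043, "tz": 0.03, "aperture": 0.05}, {"drx": 0.0032, "ty": -0.0043, "tz": 0.03, "aperture": 0.06}, {"drx": 0.0032, "ty": -0.0043, "tz": 0.03, "aperture": 0.07}, {"drx": 0.0032, "ty": -0.0043, "tz": 0.03, "aperture": 0.085}, {"drx": 0.0032, "ty": -0.0043, "tz": 0.03, "aperture": 0.085}, {"drx": 0.0032, "ty": -0.0043, "tz": -0.0438, "aperture": 0.085}, {"drx": 0.0032, "ty": -0.0043, "tz": -0.1125, "aperture": 0.085}, {"drx": 0.0032, "tx": -0.0625, "ty": -0.0043, "tz": -0.1375, "aperture": 0.085}]'
python3 jog.py '[{"tx": -0.075, "tz": -0.05, "aperture": 0.085}, {"tx": -0.125, "tz": -0.0625, "aperture": 0.085}, {"tx": -0.125, "tz": -0.0625, "aperture": 0.085}]'
python3 - <<'E'
from h import *
c=optics.calibration("wrist");im=optics.camera("wrist");np.save("w11.npy",c,allow_pickle=True);cv2.imwrite("pics/w11.png",cv2.resize(im[:,:,::-1],(800,600),interpolation=cv2.INTER_CUBIC))
E
```

```text
clock: 30.52
eef_pos: [0.4676, 0.2575, 0.1862]
tool_rot: [0.729, -0.684, 0.002, -0.003]
ft_force: [0.6, 0.9, -0.2]
grip_width: 0.0848
grasp_force: 0.0
clock: 30.9
eef_pos: [0.4583, 0.3618, 0.2331]
tool_rot: [0.733, -0.68, 0.001, -0.002]
ft_force: [-0.5, -0.6, -0.7]
grip_width: 0.0852
grasp_force: 0.0
```

View pics/w11.png

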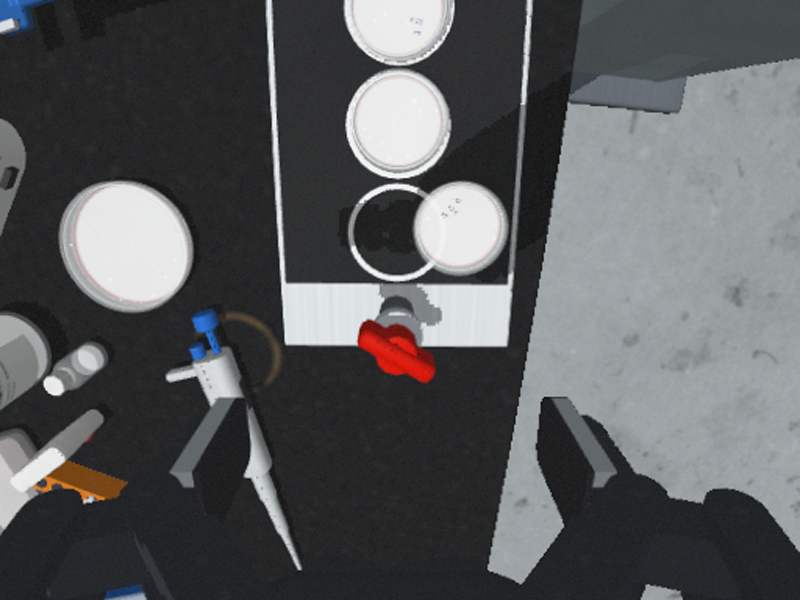

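Dish on bay_2 has been knocked aside. It is now at (460,227), against the ring centre at (398,231). The other two sit on their rings at (398,122) and about (398,18). I'll re-grasp the knocked one.

```bash
python3 - <<'E'
from h import *
c=np.load("w11.npy",allow_pickle=True).item();P=lambda p:np.array(p)/1.5625
for p,z in [((459,225),.057),((398,231),.042),((398,121),.057)]:print(atz(c,P(p),z))
q=atz(c,P((459,225)),.057);print(delta((q[0],q[1],.09),3.21))
E
```

```text
[0.41907634 0.33375634 0.057     ]
[0.45652943 0.34323989 0.042     ]
[0.46195206 0.27471491 0.057     ]
(array([-0.002, -0.   ,  0.004]), array([0.0229, 0.041 , 0.142 ]))
```

To row units: 0.12 m / 0.8 = 0.15, 0.08 m / 0.8 = 0.1, 0.004 rad / 3.1416 = 0.0013.

```bash
python3 jog.py '[{"drz": 0.0013, "tx": 0.0286, "ty": 0.0513, "tz": 0.0375, "aperture": 0.085}, {"drz": 0.0013, "tx": 0.0286, "ty": 0.0513, "tz": 0.1, "aperture": 0.085}, {"drz": 0.0013, "tx": 0.0286, "ty": 0.0513, "tz": 0.15, "aperture": 0.085}, {"drz": 0.0013, "tx": 0.0286, "ty": 0.0513, "tz": 0.15, "aperture": 0.085}, {"drz": 0.0013, "tx": 0.0286, "ty": 0.0513, "tz": 0.15, "aperture": 0.085}]'
python3 - <<'E'
from h import *
for d in dishes(None):
    if d[3]>.8:print(*d)
print(delta((0.4190,0.3338,0.046),3.21))
E
```

```text
clock: 31.58
eef_pos: [0.4199, 0.3321, 0.113]
tool_rot: [0.729, -0.684, 0.001, -0.001]
ft_force: [0.1, 0.3, 1.0]
grip_width: 0.085
grasp_force: 0.0
[0.4676 0.2772] [0.4674 0.2801] 37.0 0.95 [190. 117.]
(array([-0.004,  0.001, -0.004]), array([-0.0011,  0.0016,  0.0677]))
```

To row units: 0.067 m / 0.8 = 0.0838, 0.06 m / 0.8 = 0.075, -0.003 rad / 3.1416 = -0.001.

```bash
python3 jog.py '[{"drx": -0.001, "drz": -0.001, "tx": -0.0014, "ty": 0.0016, "tz": 0.05, "aperture": 0.085}, {"drx": -0.001, "drz": -0.001, "tx": -0.0014, "ty": 0.0016, "tz": 0.075, "aperture": 0.085}, {"drx": -0.001, "drz": -0.001, "tx": -0.0014, "ty": 0.0016, "tz": 0.0838, "aperture": 0.085}, {"drx": -0.001, "drz": -0.001, "tx": -0.0014, "ty": 0.0016, "tz": 0.0838, "aperture": 0.07}, {"drx": -0.001, "drz": -0.001, "tx": -0.0014, "ty": 0.0016, "tz": 0.0838, "aperture": 0.06}, {"drx": -0.001, "drz": -0.001, "tx": -0.0014, "ty": 0.0016, "tz": 0.0838, "aperture": 0.05}, {"drx": -0.001, "drz": -0.001, "tx": -0.0014, "ty": 0.0016, "tz": 0.0838, "aperture": 0.05}, {"drx": -0.001, "drz": -0.001, "tx": -0.0014, "ty": 0.0016, "tz": 0.0838, "aperture": 0.05}]'
python3 jog.py '[{"tz": -0.0188, "aperture": 0.05}, {"tz": -0.0375, "aperture": 0.05}, {"tz": -0.0375, "aperture": 0.05}]'
python3 - <<'E'
from h import *
print(delta((0.4575,0.3385,0.075),3.21))
E
```

```text
clock: 32.62
eef_pos: [0.419, 0.3342, 0.0472]
tool_rot: [0.731, -0.683, -0.0, -0.001]
ft_force: [-1.2, -1.2, 7.2]
grip_width: 0.0568
grasp_force: 62.2
clock: 33.0
eef_pos: [0.4193, 0.3345, 0.0771]
tool_rot: [0.731, -0.683, -0.0, -0.001]
ft_force: [-0.1, 0.6, -1.2]
grip_width: 0.0569
grasp_force: 63.7
(array([-0.002,  0.002, -0.   ]), array([-0.0014, -0.0384,  0.0021]))
```

To row units: -0.0384 m / 0.8 = -0.048, -0.02 m / 0.8 = -0.025.

```bash
python3 jog.py '[{"ty": -0.025, "aperture": 0.05}, {"tx": -0.0018, "ty": -0.048, "aperture": 0.05}, {"tx": -0.0018, "ty": -0.048, "tz": 0.0125, "aperture": 0.05}, {"tx": -0.0018, "ty": -0.048, "tz": 0.0125, "aperture": 0.05}]'
python3 - <<'E'
from h import *
print(delta((0.4575,0.3385,0.048),3.21))
E
```

```text
clock: 33.5
eef_pos: [0.4543, 0.3363, 0.063]
tool_rot: [0.731, -0.683, -0.001, 0.003]
ft_force: [-0.5, -1.2, -1.3]
grip_width: 0.0566
grasp_force: 63.8
(array([ 0.006, -0.002, -0.   ]), array([-0.002 , -0.0034,  0.015 ]))
```

To row units: -0.14 m / 0.8 = -0.175, -0.1 m / 0.8 = -0.125, 0.006 rad / 3.1416 = 0.0019.

```bash
python3 jog.py '[{"drx": 0.0019, "tx": -0.0025, "ty": -0.0043, "tz": 0.0088, "aperture": 0.05}, {"drx": 0.0019, "tx": -0.0025, "ty": -0.0043, "tz": 0.0188, "aperture": 0.05}, {"drx": 0.0019, "tx": -0.0025, "ty": -0.0043, "tz": 0.0188, "aperture": 0.05}, {"drx": 0.0019, "tx": -0.0025, "ty": -0.0043, "tz": 0.0188, "aperture": 0.06}, {"drx": 0.0019, "tx": -0.0025, "ty": -0.0043, "tz": 0.0188, "aperture": 0.07}, {"drx": 0.0019, "tx": -0.0025, "ty": -0.0043, "tz": 0.0188, "aperture": 0.085}, {"drx": 0.0019, "tx": -0.0025, "ty": -0.0043, "tz": 0.0188, "aperture": 0.085}, {"drx": 0.0019, "tx": -0.0025, "ty": -0.0043, "tz": -0.05, "aperture": 0.085}, {"drx": 0.0019, "tx": -0.0025, "ty": -0.0043, "tz": -0.125, "aperture": 0.085}, {"drx": 0.0019, "tx": -0.0025, "ty": -0.0043, "tz": -0.175, "aperture": 0.085}]'
python3 - <<'E'
from h import *
print(delta((0.60,0.27,0.25),3.21-1.35))
c=optics.calibration("wrist");im=optics.camera("wrist");np.save("w12.npy",c,allow_pickle=True);cv2.imwrite("pics/w12.png",im[:,:,::-1])
E
```

```text
clock: 34.75
eef_pos: [0.4604, 0.3402, 0.2081]
tool_rot: [0.731, -0.683, 0.002, -0.003]
ft_force: [0.1, 0.2, -0.3]
grip_width: 0.0854
grasp_force: 0.0
(array([-0.005,  0.007,  1.35 ]), array([ 0.0795, -0.1348, -0.0411]))
```

View pics/w12.png

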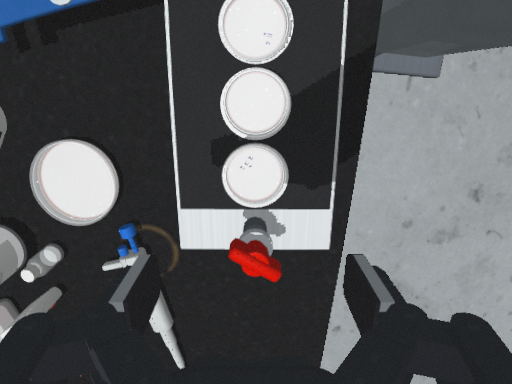

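All three dishes are on their rings at (255,25), (255,102) and (254,174). Now to fetch the bar.

To row units: -0.15 m / 0.8 = -0.1875, -0.03 m / 0.8 = -0.0375, 1.35 rad / 3.1416 = 0.4297.

```bash
python3 jog.py '[{"drz": 0.0598, "tx": 0.025, "ty": -0.025, "tz": -0.0375, "aperture": 0.06}, {"dry": 0.0022, "drz": 0.4297, "tx": 0.1875, "ty": -0.1875, "tz": -0.0375, "aperture": 0.06}, {"dry": 0.0022, "drz": 0.4297, "tx": 0.1875, "ty": -0.1875, "tz": -0.0375, "aperture": 0.06}, {"dry": 0.0022, "drz": 0.4297, "tx": 0.1875, "ty": -0.1875, "tz": -0.0375, "aperture": 0.06}, {"dry": 0.0022, "drz": 0.4297, "tx": 0.1875, "ty": -0.1875, "tz": -0.0375, "aperture": 0.06}, {"dry": 0.0022, "drz": 0.4297, "tx": 0.1875, "ty": -0.1875, "tz": -0.0375, "aperture": 0.06}, {"dry": 0.0022, "drz": 0.4297, "tx": 0.1875, "ty": -0.1875, "tz": -0.0375, "aperture": 0.06}, {"dry": 0.0022, "drz": 0.4297, "tx": 0.1875, "ty": -0.1875, "tz": -0.0375, "aperture": 0.06}, {"dry": 0.0022, "drz": 0.4297, "tx": 0.1875, "ty": -0.1875, "tz": -0.0375, "aperture": 0.06}]'
python3 - <<'E'
from h import *
print(delta((0.621,0.1995,0.084),3.21-1.35))
c=optics.calibration("wrist");im=optics.camera("wrist");cv2.imwrite("pics/w13.png",im[:,:,::-1]);print(proj(c,(.62,.2,.108)))
E
```

```text
clock: 35.92
eef_pos: [0.6193, 0.2001, 0.235]
tool_rot: [-0.144, 0.99, -0.003, -0.0]
ft_force: [0.6, -0.3, 0.7]
grip_width: 0.0601
grasp_force: 0.0
(array([-0.005, -0.001,  0.   ]), array([-0.0016, -0.0003,  0.151 ]))
[250.61782958 185.07685885]
```

View pics/w13.png

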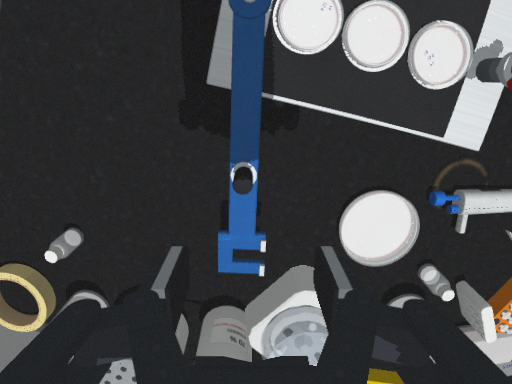

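The pin top is at (242,182), about 6 mm to the −y side of the prediction, and I'll correct for that.

To row units: 0.151 m / 0.8 = 0.1888, -0.006 m / 0.8 = -0.0075, -0.005 rad / 3.1416 = -0.0016.

```bash
python3 jog.py '[{"drx": -0.0016, "tx": -0.002, "ty": -0.0075, "tz": 0.0625, "aperture": 0.06}, {"drx": -0.0016, "tx": -0.002, "ty": -0.0075, "tz": 0.125, "aperture": 0.06}, {"drx": -0.0016, "tx": -0.002, "ty": -0.0075, "tz": 0.175, "aperture": 0.06}, {"drx": -0.0016, "tx": -0.002, "ty": -0.0075, "tz": 0.1888, "aperture": 0.06}, {"drx": -0.0016, "tx": -0.002, "ty": -0.0075, "tz": 0.1888, "aperture": 0.04}, {"drx": -0.0016, "tx": -0.002, "ty": -0.0075, "tz": 0.1888, "aperture": 0.024}, {"drx": -0.0016, "tx": -0.002, "ty": -0.0075, "tz": 0.1888, "aperture": 0.024}, {"drx": -0.0016, "tx": -0.002, "ty": -0.0075, "tz": 0.1888, "aperture": 0.024}]'
python3 - <<'E'
from h import *
o=get_obs();print(o["joint_pos"])
R=Ro.from_quat(o["tool_rot"]);h=np.array([.4708,.153]);p=o["eef_pos"]
v=p[:2]-h;r=np.linalg.norm(v);a0=np.arctan2(v[1],v[0]);print(r,1.64-a0)
for th in np.r_[np.arange(.15,1.3,.15),(1.64-a0)*-1+0,1.3,1.35,1.4]:
    q=np.array([h[0]+.157*np.cos(a0+abs(th)),h[1]+.157*np.sin(a0+abs(th)),p[2]]);print(round(th,2),np.round(R.inv().apply(q-p),4))
E
```

```text
clock: 36.98
eef_pos: [0.6234, 0.1944, 0.0858]
tool_rot: [-0.144, 0.99, -0.0, 0.001]
ft_force: [0.4, -0.7, 0.6]
grip_width: 0.0239
grasp_force: 0.0
[ 3.02351071e-01  6.29478382e-01  2.19220275e-01  1.15931993e+00
 -2.03458408e-04  1.32500127e-02]
0.15813131314208545 1.3751806745822712
0.15 [ 0.0023  0.0235 -0.    ]
0.3 [ 0.007   0.0466 -0.    ]
0.45 [ 0.0151  0.0687 -0.    ]
0.6 [ 0.0264  0.0893 -0.    ]
0.75 [ 4.06e-02  1.08e-01 -1.00e-04]
0.9 [ 5.750e-02  1.244e-01 -1.000e-04]
1.05 [ 7.670e-02  1.381e-01 -1.000e-04]
1.2 [ 9.770e-02  1.487e-01 -1.000e-04]
-1.38 [ 0.1238  0.1571 -0.0002]
1.3 [ 0.1124  0.1541 -0.0002]
1.35 [ 0.12    0.1561 -0.0002]
1.4 [ 0.1277  0.1579 -0.0002]
```

To row units: 0.1561 m / 0.8 = 0.1951, 0.1487 m / 0.8 = 0.1859, -1.35 rad / 3.1416 = -0.4297.

```bash
python3 jog.py '[{"drz": -0.0477, "tx": 0.0029, "ty": 0.0294, "aperture": 0.024}, {"drz": -0.0955, "tx": 0.0088, "ty": 0.0583, "aperture": 0.024}, {"drz": -0.1432, "tx": 0.0189, "ty": 0.0859, "aperture": 0.024}, {"drz": -0.191, "tx": 0.033, "ty": 0.1116, "aperture": 0.024}, {"drz": -0.2387, "tx": 0.0508, "ty": 0.135, "aperture": 0.024}, {"drz": -0.2865, "tx": 0.0719, "ty": 0.1555, "aperture": 0.024}, {"drz": -0.3342, "tx": 0.0959, "ty": 0.1726, "aperture": 0.024}, {"drz": -0.382, "tx": 0.1221, "ty": 0.1859, "aperture": 0.024}, {"drz": -0.4297, "tx": 0.15, "ty": 0.1951, "aperture": 0.024}, {"drz": -0.4297, "tx": 0.15, "ty": 0.1951, "aperture": 0.024}]'
python3 jog.py '[{"ty": 0.0025, "aperture": 0.024}, {"ty": 0.005, "aperture": 0.024}, {"ty": 0.005, "aperture": 0.024}]'
```

```text
clock: 38.22
eef_pos: [0.4621, 0.3097, 0.0851]
tool_rot: [0.731, -0.683, -0.0, 0.001]
ft_force: [0.9, 0.0, -0.6]
grip_width: 0.0242
grasp_force: 0.0
clock: 38.6
eef_pos: [0.4596, 0.3091, 0.0844]
tool_rot: [0.73, -0.683, -0.0, 0.0]
ft_force: [-0.7, 0.2, -0.3]
grip_width: 0.0241
grasp_force: 0.0
```

To row units: 0.004 m / 0.8 = 0.005, 0.003 m / 0.8 = 0.0038.

```bash
python3 jog.py '[{"ty": 0.0025, "aperture": 0.024}, {"ty": 0.0038, "aperture": 0.024}, {"ty": 0.005, "aperture": 0.024}, {"ty": 0.005, "aperture": 0.024}]'
python3 jog.py '[{"ty": 0.0025, "aperture": 0.024}, {"ty": 0.0038, "aperture": 0.024}, {"ty": 0.005, "aperture": 0.024}, {"ty": 0.005, "aperture": 0.024}]'
```

```text
clock: 39.1
eef_pos: [0.4571, 0.3091, 0.0845]
tool_rot: [0.731, -0.683, 0.001, -0.001]
ft_force: [6.2, -0.7, -4.4]
grip_width: 0.0241
grasp_force: 3.1
clock: 39.6
eef_pos: [0.4569, 0.3091, 0.0846]
tool_rot: [0.73, -0.683, 0.004, -0.003]
ft_force: [15.3, 0.8, -11.8]
grip_width: 0.0242
grasp_force: 7.8
```

The bar is at its stop. I'll return to the nut with the orientation I released it in.

To row units: -0.11 m / 0.8 = -0.1375, -0.09 m / 0.8 = -0.1125, 0.94 rad / 3.1416 = 0.2992.

```bash
python3 jog.py '[{"ty": -0.0063, "aperture": 0.04}, {"ty": -0.0063, "aperture": 0.06}, {"ty": -0.0063, "tz": -0.0375, "aperture": 0.06}, {"ty": -0.0063, "tz": -0.1125, "aperture": 0.085}, {"drz": 0.0598, "tx": -0.025, "ty": -0.0063, "tz": -0.1375, "aperture": 0.085}, {"drz": 0.1197, "tx": -0.0625, "ty": -0.0063, "tz": -0.1375, "aperture": 0.085}, {"drz": 0.1783, "tx": -0.11, "ty": -0.0063, "tz": -0.1375, "aperture": 0.085}, {"drz": 0.2387, "tx": -0.11, "ty": -0.0063, "tz": -0.1375, "aperture": 0.085}, {"drz": 0.2992, "tx": -0.11, "ty": -0.0063, "tz": -0.1375, "aperture": 0.085}]'
python3 jog.py '[{"drz": 0.3756, "aperture": 0.085}, {"drz": 0.3756, "aperture": 0.085}, {"drz": 0.3756, "aperture": 0.085}, {"drz": 0.3756, "aperture": 0.085}, {"drz": 0.3756, "aperture": 0.085}, {"drz": 0.3756, "aperture": 0.085}, {"drz": 0.3756, "aperture": 0.085}, {"drz": 0.3756, "aperture": 0.085}]'
python3 - <<'E'
from h import *
print(delta((0.4541,0.3985,0.0955),1.09),get_obs()["joint_pos"])
c=optics.calibration("wrist");im=optics.camera("wrist");cv2.imwrite("pics/w14.png",im[:,:,::-1]);print(proj(c,(.4541,.3985,.119)))
E
```

```text
clock: 40.72
eef_pos: [0.4491, 0.3975, 0.1942]
tool_rot: [-0.343, 0.939, -0.0, -0.001]
ft_force: [0.2, 0.6, -0.6]
grip_width: 0.0852
grasp_force: 0.0
clock: 41.72
eef_pos: [0.4495, 0.3969, 0.1945]
tool_rot: [0.235, 0.972, -0.001, -0.001]
ft_force: [0.6, -0.6, -0.2]
grip_width: 0.0846
grasp_force: 0.0
(array([-0.002, -0.001,  0.006]), array([-0.0034,  0.0037,  0.099 ])) [7.22939330e-01 4.57892175e-01 2.21680021e-01 1.33658751e+00
 6.26398326e-04 1.19771253e+00]
[255.67839309 210.30695395]
```

View pics/w14.png

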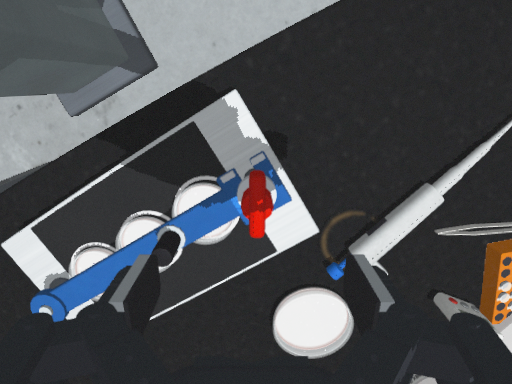

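The fork is round the stud, the bar lies over the dishes, and the wing is aligned at x≈257. I'll grip it and tighten.

To row units: 0.098 m / 0.8 = 0.1225, 0.08 m / 0.8 = 0.1, 0.006 rad / 3.1416 = 0.0019.

```bash
python3 jog.py '[{"drz": 0.0019, "tx": -0.0043, "ty": 0.0046, "tz": 0.05, "aperture": 0.085}, {"drz": 0.0019, "tx": -0.0043, "ty": 0.0046, "tz": 0.1, "aperture": 0.085}, {"drz": 0.0019, "tx": -0.0043, "ty": 0.0046, "tz": 0.1225, "aperture": 0.085}, {"drz": 0.0019, "tx": -0.0043, "ty": 0.0046, "tz": 0.1225, "aperture": 0.05}, {"drz": 0.0019, "tx": -0.0043, "ty": 0.0046, "tz": 0.1225, "aperture": 0.02}, {"drz": 0.0019, "tx": -0.0043, "ty": 0.0046, "tz": 0.1225, "aperture": 0.005}, {"drz": 0.0019, "tx": -0.0043, "ty": 0.0046, "tz": 0.1225, "aperture": 0.005}, {"drz": 0.0019, "tx": -0.0043, "ty": 0.0046, "tz": 0.1225, "aperture": 0.005}, {"drz": 0.0019, "tx": -0.0043, "ty": 0.0046, "tz": 0.1225, "aperture": 0.005}]'
python3 jog.py '[{"drz": -0.0573, "aperture": 0}, {"drz": -0.1146, "tz": 0.0009, "aperture": 0}, {"drz": -0.1719, "tz": 0.0013, "aperture": 0}, {"drz": -0.2292, "tz": 0.0018, "aperture": 0}, {"drz": -0.2865, "tz": 0.0023, "aperture": 0}, {"drz": -0.3438, "tz": 0.0028, "aperture": 0}, {"drz": -0.4011, "tz": 0.0031, "aperture": 0}, {"drz": -0.4584, "tz": 0.0036, "aperture": 0}, {"drz": -0.5157, "tz": 0.004, "aperture": 0}, {"drz": -0.573, "tz": 0.0045, "aperture": 0}]'
python3 jog.py '[{"drz": -0.0573, "tz": 0.0005, "aperture": 0}, {"drz": -0.1146, "tz": 0.0009, "aperture": 0}, {"drz": -0.1719, "tz": 0.0013, "aperture": 0}, {"drz": -0.2292, "tz": 0.0018, "aperture": 0}, {"drz": -0.2865, "tz": 0.0023, "aperture": 0}, {"drz": -0.3438, "tz": 0.0028, "aperture": 0}, {"drz": -0.4011, "tz": 0.0031, "aperture": 0}, {"drz": -0.4584, "tz": 0.0036, "aperture": 0}, {"drz": -0.5093, "tz": 0.004, "aperture": 0}]'
python3 -c "
from h import *
o=get_obs();print(o['joint_pos'],o['ft_force'],o['ft_torque'])"
```

```text
clock: 42.9
eef_pos: [0.4552, 0.3985, 0.0978]
tool_rot: [0.239, 0.971, -0.0, 0.0]
ft_force: [-2.2, -2.5, 7.2]
grip_width: 0.0112
grasp_force: 59.9
clock: 44.15
eef_pos: [0.4545, 0.3997, 0.0941]
tool_rot: [-0.615, 0.789, 0.001, 0.0]
ft_force: [-3.0, -1.0, 5.9]
grip_width: 0.0108
grasp_force: 59.9
clock: 45.28
eef_pos: [0.4535, 0.3989, 0.0909]
tool_rot: [0.994, -0.109, -0.002, -0.0]
ft_force: [-6.0, -1.6, 7.1]
grip_width: 0.0107
grasp_force: 60.2
[ 0.72024032  0.53551507  0.06830184  1.10546485  0.00245701 -2.20369736] [-6.03640182 -1.62584975  7.05260548] [-0.36453422  0.99328013 -0.08279771]
```

To row units: 0.0004 m / 0.8 = 0.0005, 0.0002 m / 0.8 = 0.0003, -0.2 rad / 3.1416 = -0.0637.

```bash
python3 jog.py '[{"drz": -0.0318, "tz": 0.0003, "aperture": 0}, {"drz": -0.0637, "tz": 0.0005, "aperture": 0}, {"drz": -0.0637, "tz": 0.0005, "aperture": 0}]'
python3 -c "
from h import *
o=get_obs();print(o['joint_pos'][5],o['ft_torque'])"
python3 jog.py '[{"drz": -0.0159, "aperture": 0}, {"drz": -0.0318, "aperture": 0}, {"drz": -0.0318, "aperture": 0}]'
python3 -c "
from h import *
o=get_obs();print(o['joint_pos'][5],o['ft_torque'])"
```

```text
clock: 45.65
eef_pos: [0.4536, 0.3988, 0.0905]
tool_rot: [1.0, -0.011, -0.001, -0.0]
ft_force: [-5.0, -2.3, 7.5]
grip_width: 0.0109
grasp_force: 60.2
-2.3992985115141283 [-0.40537829  1.12872965  0.07942302]
clock: 46.02
eef_pos: [0.4536, 0.3987, 0.0903]
tool_rot: [0.999, 0.038, -0.002, -0.0]
ft_force: [-5.7, -1.8, 6.9]
grip_width: 0.0106
grasp_force: 60.1
-2.4984256445665727 [-0.39401609  1.04324847 -0.1410807 ]
```

To row units: 0.0002 m / 0.8 = 0.0003, 0.0001 m / 0.8 = 0.0001, -0.1 rad / 3.1416 = -0.0318.

```bash
for i in 1 2 ; do python3 jog.py '[{"drz": -0.0159, "tz": 0.0001, "aperture": 0}, {"drz": -0.0318, "tz": 0.0003, "aperture": 0}, {"drz": -0.0318, "tz": 0.0003, "aperture": 0}]' >/dev/null
python3 -c "
from h import *
o=get_obs();print(o['joint_pos'][5],o['ft_torque'],o['tau'][5],o['grip_width'])"; done
```

```text
-2.5950460572273912 [-0.33665509  1.23860521 -1.36222957] -1.5064243599772453 0.011054899946431015
-2.692370103834456 [-0.30839637  1.42649133 -2.50475935] -2.513808310031891 0.010899498773088422
```

Torque has jumped to 2.5 N·m, so the nut is on its stop. I'll release and verify.

To row units: -0.18 m / 0.8 = -0.225, -0.15 m / 0.8 = -0.1875, 0.1 rad / 3.1416 = 0.0318.

```bash
python3 jog.py '[{"drz": 0.0318, "aperture": 0}, {"drz": 0.0318, "aperture": 0.085}, {"drz": 0.0318, "aperture": 0.085}, {"drz": 0.0318, "aperture": 0.085}, {"drz": 0.0318, "tz": -0.0625, "aperture": 0.085}, {"drz": 0.0318, "tz": -0.1375, "aperture": 0.085}, {"drz": 0.0318, "tx": -0.075, "ty": 0.05, "tz": -0.1875, "aperture": 0.085}, {"drz": 0.0318, "tx": -0.075, "ty": 0.075, "tz": -0.225, "aperture": 0.085}, {"drz": 0.0318, "tx": -0.075, "ty": 0.075, "tz": -0.225, "aperture": 0.085}]'
python3 - <<'E'
from h import *
im=optics.camera("wrist");cv2.imwrite("pics/w15.png",cv2.resize(im[:,:,::-1],(800,600),interpolation=cv2.INTER_CUBIC))
E
```

```text
clock: 47.9
eef_pos: [0.4148, 0.3241, 0.2731]
tool_rot: [0.996, 0.087, 0.003, -0.002]
ft_force: [0.6, 1.3, 0.4]
grip_width: 0.0851
grasp_force: 0.0
```

View pics/w15.png

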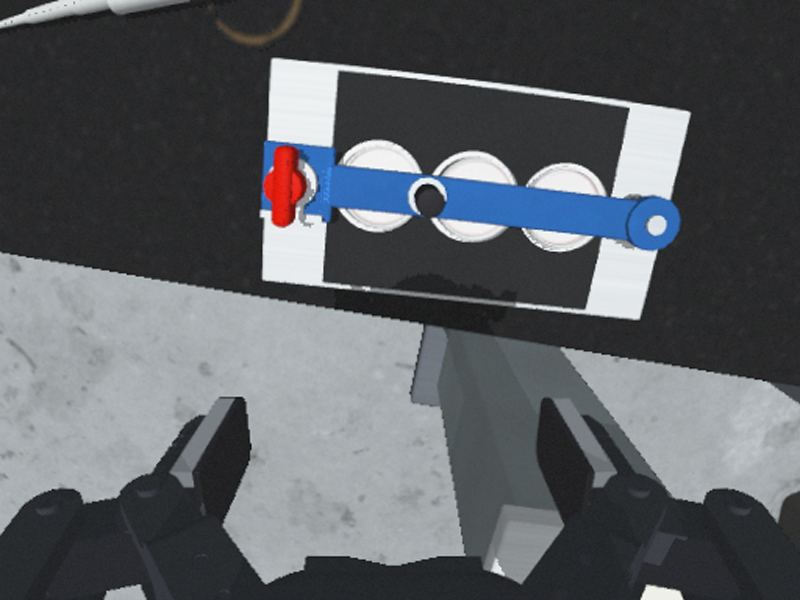

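The bar runs along the row with its fork round the stud at (290,185). All three dishes are centred on their rings under it at about (380,187), (474,197) and (565,207), and the nut is tight. Handing in.

```bash
python3 -c "
from workcell import bot, optics, get_obs
print(bot.job_done())"
```

```text
the job is handed in; nothing more can be done
None
```

The job is handed in (no verdict was returned): all three small dishes sit centred on their rings (one was knocked aside mid-run and I re-placed it), the bar is back over them at its stop, the nut is tightened to its stop, and the large dish and vials were left alone.

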